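# Tip the cherry tomatoes into the serving bowl

## Task

Take the cup of yellow cherry tomatoes out from under the overshelf without bumping the shelf, and pour all eight tomatoes into the white bowl, holding the cup's mouth less than 15 cm above the bowl's rim as you tip. Then stand the empty cup upright, flat on the floor of the round blue tray, and let go. Leave the bowl where it stands, and do not disturb the squeeze bottle, the lidded tub or the timer.

Things in the scene. Friction and masses are not known exactly. Their poses are not given: they have to be found in the camera images.
- cup: white plastic cup, open top, standing on the steel counter (world z = 0) under the front edge of the overshelf, holding eight tomatoes. 84 mm tall; outer diameter 58 mm at the base, widening evenly to 68 mm at the rim; wall 3 mm, bottom 4 mm, empty mass about 90 g (varies). Origin: centre of the underside; z up along the cup's axis
- cup_rim (a point): centre of the cup's mouth, 84 mm above its origin along the cup's axis
- rack: fixed steel overshelf: board 440 mm (x) by 200 mm (y), underside 190 mm and top 206 mm above the counter (world z = 0); plates and a box on it reach 265 mm, 75 mm back from the front edge. Two 28 mm posts at the back (x +-200, y +80 mm); front open. Origin: on the counter under the board's centre; y points from front to back, front edge at y = -100 mm. The cup stands some 25 mm behind that edge
- bowl: white ceramic bowl, loose, about 0.5 kg, standing on the red cutting board (12 mm thick). 60 mm tall, rim diameter 156 mm, wall 4 mm. Origin: centre of its underside; z up
- tray: fixed round blue tray on the red cutting board for used cups: outer diameter 132 mm, 14 mm tall, wall 4 mm, floor 4 mm thick (flat floor 120 mm across, 16 mm above the counter). Origin: centre of its underside, 12 mm above the counter; z up
- sauce: bystander: orange squeeze bottle with a red nozzle, 54 mm diameter, 165 mm tall, loose. Origin: centre of its underside
- tub: bystander: small black tub with a white lid, 66 mm diameter, 56 mm tall, loose, under the overshelf beside the cup. Origin: centre of its underside
- timer: bystander: white kitchen timer, 30 x 65 x 75 mm tall, loose. Origin: centre of its underside
- tomato0_center (a point): centre of a yellow cherry tomato, a firm ball of 24 mm diameter, 11 g; starts in the cup
- tomato1_center (a point): centre of a yellow cherry tomato, a firm ball of 24 mm diameter, 11 g; starts in the cup
- tomato2_center (a point): centre of a yellow cherry tomato, a firm ball of 24 mm diameter, 11 g; starts in the cup
- tomato3_center (a point): centre of a yellow cherry tomato, a firm ball of 24 mm diameter, 11 g; starts in the cup
- tomato4_center (a point): centre of a yellow cherry tomato, a firm ball of 24 mm diameter, 11 g; starts in the cup
- tomato5_center (a point): centre of a yellow cherry tomato, a firm ball of 24 mm diameter, 11 g; starts in the cup
- tomato6_center (a point): centre of a yellow cherry tomato, a firm ball of 24 mm diameter, 11 g; starts in the cup
- tomato7_center (a point): centre of a yellow cherry tomato, a firm ball of 24 mm diameter, 11 g; starts in the cup

How it is judged:
On the way, in this order (a step that is already met when the one before it is completed fails the run):
1. the cup is lifted off the counter, still upright (height (world z) of cup above 0.012 m and angle between cup's own z axis and vertical below 0.5 rad), for 0.1 s.
2. the cup is tipped well over (more than 57 degrees) with its mouth above the bowl (angle between cup's own z axis and vertical above 1 rad and horizontal distance between cup_rim and bowl below 0.11 m and height (world z) of cup_rim above 0.07 m), for 0.1 s.
3. all eight tomatoes are in the bowl (horizontal distance between each of tomato0_center, tomato1_center, tomato2_center, tomato3_center, tomato4_center, tomato5_center, tomato6_center, tomato7_center and bowl below 0.07 m and z of tomato0_center in the frame of bowl between 0 and 0.065 m and z of tomato1_center in the frame of bowl between 0 and 0.065 m and z of tomato2_center in the frame of bowl between 0 and 0.065 m and z of tomato3_center in the frame of bowl between 0 and 0.065 m and z of tomato4_center in the frame of bowl between 0 and 0.065 m and z of tomato5_center in the frame of bowl between 0 and 0.065 m and z of tomato6_center in the frame of bowl between 0 and 0.065 m and z of tomato7_center in the frame of bowl between 0 and 0.065 m), for 0.2 s.
At the end, for the whole second after the job is handed in: All eight tomatoes lie inside the bowl; the bowl is upright on the board within 40 mm of where it began; the empty cup stands released, at rest and upright (within 0.1 rad), flat on the tray's floor, its axis within 36 mm of the tray's centre (all of step 3 and angle between each of bowl, cup's own z axis and vertical below 0.1 rad and height (world z) of bowl below 0.02 m and distance of bowl from where it was at the start of the episode below 0.04 m and horizontal distance between cup and tray below 0.036 m and z of cup in the frame of tray below 0.01 m and linear speed of cup below 0.03 m/s and angular speed of cup below 0.3 rad/s); the robot touches nothing.
It fails at once if the squeeze bottle is shifted more than 30 mm or tipped over (distance of sauce from where it was at the start of the episode above 0.03 m or angle between sauce's own z axis and vertical above 0.5 rad).
It fails at once if the lidded tub is shifted more than 30 mm or tipped over (distance of tub from where it was at the start of the episode above 0.03 m or angle between tub's own z axis and vertical above 0.5 rad).
It fails at once if the timer is shifted more than 30 mm or tipped over (distance of timer from where it was at the start of the episode above 0.03 m or angle between timer's own z axis and vertical above 0.5 rad).
It fails at once if the overshelf is bumped (more than 5 N on it) (contact force between rack and anything else above 5 N).
It fails at once if before all the tomatoes are in the bowl, the tipped cup's mouth is more than 150 mm above the bowl's rim (not (horizontal distance between each of tomato0_center, tomato1_center, tomato2_center, tomato3_center, tomato4_center, tomato5_center, tomato6_center, tomato7_center and bowl below 0.07 m and z of tomato0_center in the frame of bowl between 0 and 0.065 m and z of tomato1_center in the frame of bowl between 0 and 0.065 m and z of tomato2_center in the frame of bowl between 0 and 0.065 m and z of tomato3_center in the frame of bowl between 0 and 0.065 m and z of tomato4_center in the frame of bowl between 0 and 0.065 m and z of tomato5_center in the frame of bowl between 0 and 0.065 m and z of tomato6_center in the frame of bowl between 0 and 0.065 m and z of tomato7_center in the frame of bowl between 0 and 0.065 m) and angle between cup's own z axis and vertical above 1 rad and height (world z) of cup_rim above 0.222 m).
It also fails if it takes over 59 s, if anything falls off the work surface, if the arm or the gripper's body presses on something with over 40 N, if the wrist force passes 120 N, or if a joint passes its speed limit or range.

## Robot

A 7-joint arm with a two-finger parallel gripper is mounted at the origin on the work surface. World frame = base frame: x ahead of the robot, y to its left, z up, the work surface at z = 0. Lengths are in m, angles in rad, forces in N, time in s.
With the tool pointing down it reaches from about 0.4 to 0.85 m from the base axis. Payload 4.5 kg.
Tool frame: the origin (TCP) lies between the finger pads; the fingertips stand 14 mm ahead of it and the grasp point (between the pads) lies 5 mm behind it; z points along the fingers, y is the direction in which the jaws open and shut (so a half turn about z gives the same grasp; the last joint's range is limited). The gripper opens to 85 mm and grips with 20 to 120 N. Pads are 22 mm wide; open, the fingers measure 114 mm over their backs; the gripper's body (76 mm by 85 mm) begins 54 mm behind the grasp point. The pads swing forward as they close: fully open they stand 13 mm farther back than shut.
Start: joints at [-1.067, 0.689, -0.195, 1.565, 0.157, 0.902, -0.215], TCP at [0.283, 0.557, 0.245] pointing down, gripper open.
Joint ranges: [-3.01, 3.01], [-0.46, 2.08], [-1.47, 1.51], [0.13, 2.56], [-1, 4.14], [0.04, 2.09], [-2.66, 2.66]. Speed limits (rad/s): [2.57, 2.57, 3.14, 3.14, 3.14, 3.14, 3.14].

## Interface

Orientations are given as a unit quaternion [x, y, z, w].
In Python, from rig import goto, servo_line, move_joints, release, gripper_close, wait, solve_ik, capture, camera_info, Unreachable, close_job, find_in, get_t, get_joints, get_dq, get_joint_efforts, get_position, get_ee_rot, get_ft_force, get_ft_torque, get_opening gives the robot as it stands. The module is installed in compiled form; this text tells all that it offers. Calls block until the motion is done:
- goto(position, orientation): joint-space move of the TCP to a pose.
- servo_line(position, rot=None, velocity=0.15): straight line of the TCP; rot=None keeps the orientation; velocity is the mean speed in m/s.
- move_joints(angles): joint-space move.
- release() and gripper_close(): open the fingers fully, or close them until they stop; the grip force is fixed at half the most.
- wait(seconds).
- solve_ik(position, orientation): joint angles nearest the present ones, or None.
- capture(name): name is "side" or "top" or "wrist"; returns the picture (480x640x3 uint8, blue, green, red); there is no depth.
- camera_info(name): a dict with "K" (3x3 intrinsics, pixels), "pose" (4x4, takes a point from camera to world coordinates). Camera axes: x right, y down, z forward; pixel columns grow to the right and rows downward; lengths in m; the calibration is good to about 2 mm. The wrist camera is an equidistant fisheye: a pixel r from the principal point sees the ray r / f radians off the axis. A picture is of the moment at which its call begins: read the wrist's pose just before it. camera_info takes no time and is no camera call; for the wrist camera it gives the pose at the moment of the call.
A pose or a line that the arm cannot do raises Unreachable and nothing moves.
- close_job(): hands the job in, once; it reports no verdict.
Trained networks look in the newest picture that a camera, given by its name, has taken for a name from the list of things; names that differ only in an ending like _2 or _b are one class to them, and where a whole thing is asked for, a point or a joint stands for the part that bears it (a point fixed in the world has none). Each returns a list of dicts, best first, with "confidence" (0 to 1); they miss things now and then, are a little off and sometimes report something else, mostly with a low value. They report only what shows in the picture. A call takes as long as a camera call.
- find_in(camera, target): "at" ([column, row] as shares, 0 to 1, of the picture: columns of its width, rows of its height, amid what is visible of it).
Readings, each from a call of its own:
- get_t(): time.
- get_joints(): joint angles.
- get_dq(): joint speeds.
- get_joint_efforts(): joint torques, N m.
- get_position(): TCP position.
- get_ee_rot(): TCP orientation.
- get_ft_force(): force on the tool from outside, world axes, zero at the start.
- get_ft_torque(): the same for the moment, N m.
- get_opening(): finger opening in m.
Only numpy, scipy, OpenCV 4.12 (cv2) and the standard library are available. Lean on these libraries where they do the work, as an engineer would, in place of code of your own. Each camera call takes 0.05 s, during which the arm holds its last target.

## Working session

There is one attempt and no reset: what is moved stays moved. The work goes in short steps, each a Python script; the robot and the scene stay as the last script left them, time stands still between calls to the robot, and variables do not carry over. Pictures are saved under pics/ and viewed, and the job is handed in when it is done.

```bash
mkdir -p pics; ls; python3 - <<'E'
from rig import *
import cv2, numpy as np
print(get_t(), get_position(), get_ee_rot(), get_opening())
for n in ["side","top","wrist"]:
    ci=camera_info(n); print(n, np.round(ci["K"],2).tolist(), np.round(ci["pose"],4).tolist())
    cv2.imwrite(f"pics/{n}0.png", capture(n))
    for t in ["cup","rack","bowl","tray","sauce","tub","timer"]:
        r=find_in(n,t)
        print(n,t,[(np.round(np.array(d["at"])*[640,480],1).tolist(),round(d["confidence"],2)) for d in r[:2]])
print(get_t())
E
```

```text
pics
0.0 [0.28272113 0.55669118 0.24446273] [ 2.32705708e-01  9.72546739e-01 -9.34386033e-04 -1.43950124e-04] 0.08512889197736576
side [[520.24, 0.0, 321.84], [0.0, 520.24, 239.21], [0.0, 0.0, 1.0]] [[0.9198, -0.3701, 0.1307, 0.4386], [-0.3924, -0.8732, 0.2891, -0.2088], [0.0071, -0.3172, -0.9483, 0.9115], [0.0, 0.0, 0.0, 1.0]]
side cup [([236.0, 163.6], 0.57)]
side rack [([197.6, 73.0], 0.66)]
side bowl [([377.0, 420.6], 0.77)]
side tray [([338.3, 310.4], 0.95)]
side sauce [([394.0, 190.7], 0.68)]
side tub [([304.5, 116.7], 0.92)]
side timer [([447.4, 329.8], 0.95)]
top [[457.01, 0.0, 317.17], [0.0, 457.01, 237.67], [0.0, 0.0, 1.0]] [[0.0144, -0.993, 0.1172, 0.4541], [-0.9995, -0.0174, -0.0246, 0.0535], [0.0265, -0.1168, -0.9928, 0.8774], [0.0, 0.0, 0.0, 1.0]]
top cup [([199.9, 284.1], 0.84)]
top rack [([101.4, 274.8], 0.66), ([197.9, 283.9], 0.2)]
top bowl [([476.5, 257.4], 0.76)]
top tray [([370.4, 248.9], 0.93)]
top sauce [([291.1, 152.3], 0.83)]
top tub [([189.5, 202.0], 0.66), ([187.7, 272.4], 0.43)]
top timer [([431.6, 164.6], 0.7), ([369.8, 248.5], 0.62)]
wrist [[371.65, 0.0, 323.84], [0.0, 371.65, 246.46], [0.0, 0.0, 1.0]] [[0.4522, 0.8604, 0.2351, 0.224], [0.8919, -0.4361, -0.1194, 0.5878], [-0.0002, 0.2637, -0.9646, 0.3737], [0.0, 0.0, 0.0, 1.0]]
wrist cup []
wrist rack [([150.4, 343.3], 0.89)]
wrist bowl []
wrist tray []
wrist sauce []
wrist tub []
wrist timer []
1.2
```

View pics/side0.png

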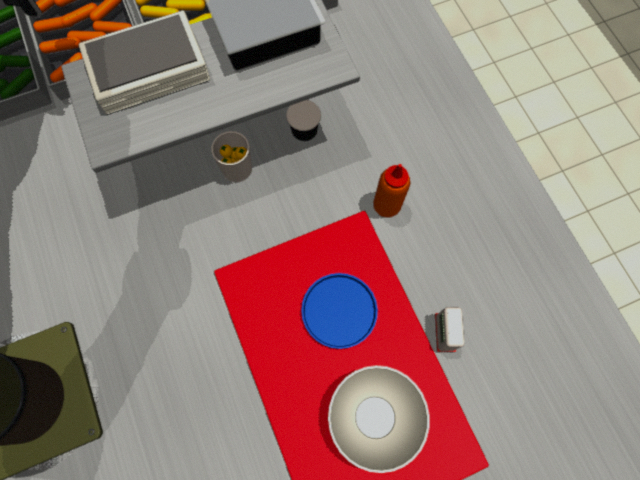

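View pics/top0.png

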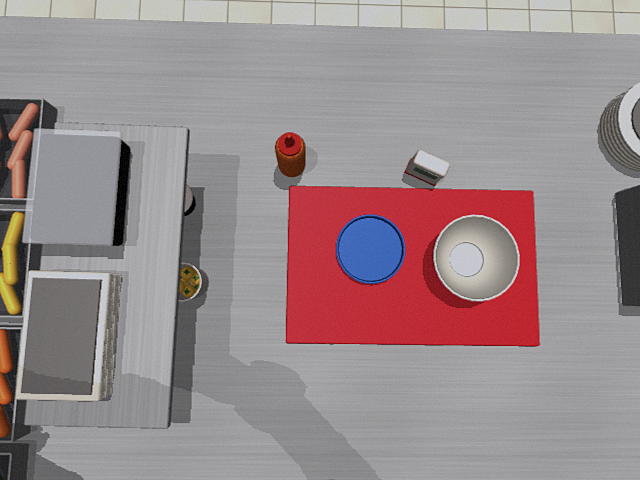

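View pics/wrist0.png

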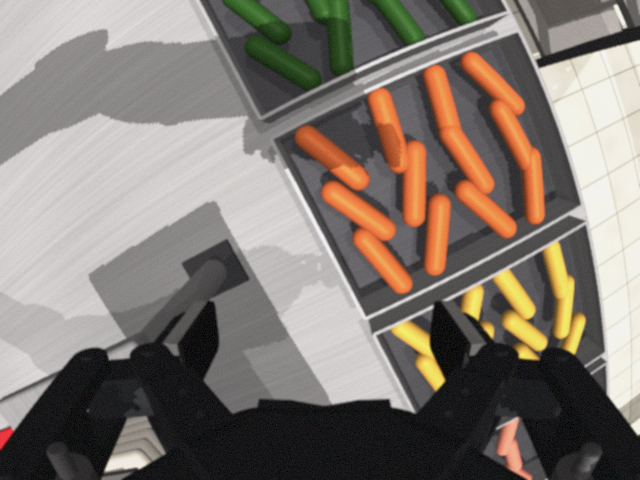

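Side view: cup with yellow tomatoes at about (231,150), tub (304,117), bottle (394,190), tray (339,311), bowl (378,418), timer (452,328). In the top view, the shelf's front edge runs from (188,127) to (169,428). The cup peeks out from under it at (190,282). The wrist sees only the produce bins.

```bash
cat > h.py <<'E'
from rig import *
import cv2, numpy as np
from scipy.spatial.transform import Rotation as R
def ray(n,px):
    ci=camera_info(n);K=np.array(ci["K"]);T=np.array(ci["pose"])
    d=np.linalg.inv(K)@[px[0],px[1],1]; d=T[:3,:3]@d
    return T[:3,3],d/np.linalg.norm(d)
def onz(n,px,z):
    o,d=ray(n,px); return o+d*(z-o[2])/d[2]
def tri(p1,p2,n1="side",n2="top"):
    o1,d1=ray(n1,p1);o2,d2=ray(n2,p2)
    s=np.linalg.lstsq(np.c_[d1,-d2],o2-o1,rcond=None)[0]
    a=o1+d1*s[0];b=o2+d2*s[1]
    return (a+b)/2,np.linalg.norm(a-b)
def proj(n,p):
    ci=camera_info(n);K=np.array(ci["K"]);T=np.linalg.inv(np.array(ci["pose"]))
    q=K@(T[:3,:3]@np.array(p)+T[:3,3]); return q[:2]/q[2]
E
python3 - <<'E'
from h import *
np.set_printoptions(precision=4,suppress=True)
# ellipse fits by colour
for n in ["side","top"]:
    im=cv2.imread(f"pics/{n}0.png"); hsv=cv2.cvtColor(im,cv2.COLOR_BGR2HSV)
    m=cv2.inRange(hsv,(100,120,60),(125,255,255))
    c=max(cv2.findContours(m,cv2.RETR_EXTERNAL,cv2.CHAIN_APPROX_NONE)[0],key=cv2.contourArea)
    e=cv2.fitEllipse(c); print(n,"tray",e, "z.026:",onz(n,e[0],.026))
    red=cv2.inRange(hsv,(0,150,60),(8,255,255))|cv2.inRange(hsv,(172,150,60),(180,255,255))
    c=max(cv2.findContours(red,cv2.RETR_EXTERNAL,cv2.CHAIN_APPROX_NONE)[0],key=cv2.contourArea)
    print("board",[onz(n,p,.012)[:2] for p in cv2.boxPoints(cv2.minAreaRect(c))])
    hull=cv2.convexHull(c); mm=np.zeros_like(red);cv2.drawContours(mm,[hull],-1,255,-1)
    w=cv2.inRange(hsv,(0,0,90),(60,110,255))&mm
    c=max(cv2.findContours(w,cv2.RETR_EXTERNAL,cv2.CHAIN_APPROX_NONE)[0],key=cv2.contourArea)
    e=cv2.fitEllipse(cv2.convexHull(c)); print(n,"bowl",e,"z.072:",onz(n,e[0],.072))
    cv2.imwrite(f"pics/cup_{n}.png", cv2.resize(im[110:200,190:280] if n=="side" else im[230:330,150:250],None,fx=6,fy=6,interpolation=cv2.INTER_CUBIC))
print("sauce",tri([397,169],[289,136])); print("tub",onz("side",[304,115],.056),"timer",tri([452,310],[433,153]))
for p in [(188,127),(169,428)]: print("shelf front top", onz("top",p,.206), onz("side",p,.206))
for p in [(95,167),(358,79)]: print("shelf front side cam", onz("side",p,.190),onz("side",p,.206))
E
```

```text
side tray ((338.9980773925781, 310.5185852050781), (73.65415954589844, 74.43374633789062), 112.18766784667969) z.026: [ 0.5372 -0.069   0.026 ]
board [array([0.3514, 0.0873]), array([0.6963, 0.0881]), array([ 0.6579, -0.3916]), array([ 0.3635, -0.3731])]
side bowl ((378.3112487792969, 418.78363037109375), (100.68058776855469, 107.42879486083984), 163.45982360839844) z.072: [ 0.5203 -0.2523  0.072 ]
top tray ((370.1589660644531, 248.62477111816406), (67.50310516357422, 68.49845123291016), 134.51451110839844) z.026: [ 0.5357 -0.0674  0.026 ]
board [array([0.359 , 0.0876]), array([0.6564, 0.0906]), array([ 0.6605, -0.4046]), array([ 0.3588, -0.3879])]
top bowl ((476.55987548828125, 257.86865234375), (80.48037719726562, 86.52596282958984), 142.3773651123047) z.072: [ 0.518  -0.2512  0.072 ]
sauce (array([0.7027, 0.0838, 0.1569]), np.float64(0.004543054661582077))
tub [0.6225 0.2922 0.056 ] timer (array([ 0.6805, -0.1532,  0.1511]), np.float64(0.006217461310329311))
shelf front top [0.6984 0.2345 0.206 ] [0.4178 0.2541 0.206 ]
shelf front top [0.2617 0.2403 0.206 ] [ 0.2574 -0.1508  0.206 ]
shelf front side cam [0.2645 0.2536 0.19  ] [0.2684 0.2433 0.206 ]
shelf front side cam [0.7006 0.2417 0.19  ] [0.6948 0.2317 0.206 ]
```

View pics/cup_side.png

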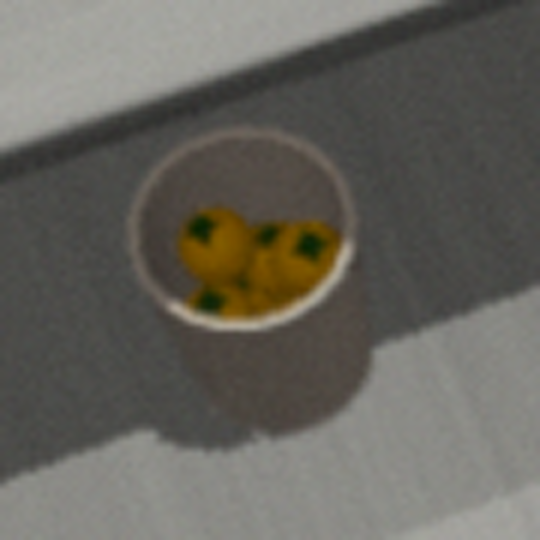

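View pics/cup_top.png

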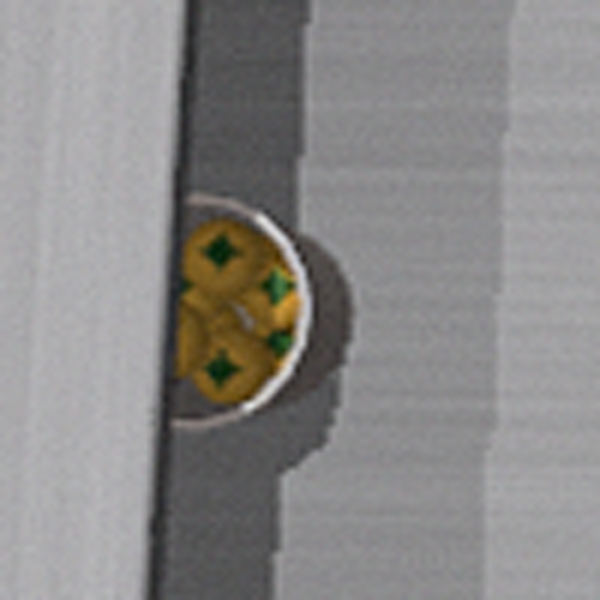

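```bash
python3 - <<'E'
from h import *
np.set_printoptions(precision=4,suppress=True)
print(tri([230.6,148],[182.8,282]), onz("side",[230.6,148],.084), onz("top",[182.8,282],.084))
# tray/bowl/timer tri
print("tray",tri([339,310.5],[370.2,248.6]),"bowl",tri([378.3,418.8],[476.6,257.9]))
# IK options for grasp: pitch p (down from horizontal), yaw
cup=np.array(onz("side",[230.6,148],.084)+onz("top",[182.8,282],.084))/2
cup[2]=0
print("cup",cup, "j",get_joints())
for yawd in [90,75,60,50]:
  for p in [0,15,25,35,45]:
    for flip in [1,-1]:
      y=np.deg2rad(yawd);pp=np.deg2rad(p)
      a=np.array([np.cos(y)*np.cos(pp),np.sin(y)*np.cos(pp),-np.sin(pp)])
      jaw=np.array([-np.sin(y),np.cos(y),0])*flip
      M=np.c_[np.cross(jaw,a),jaw,a]
      q=R.from_matrix(M).as_quat()
      res=[]
      for back in [0,.1]:
        pos=cup+[0,0,.052]+a*.005-a*back
        s=solve_ik(pos,q); res.append(None if s is None else np.round(s,2).tolist())
      if res[0]: print(yawd,p,flip,res)
E
```

```text
(array([0.4687, 0.262 , 0.0882]), np.float64(0.0030982760296414586)) [0.4704 0.2643 0.084 ] [0.4672 0.2633 0.084 ]
tray (array([ 0.5369, -0.0682,  0.0215]), np.float64(0.001498564532506697)) bowl (array([ 0.5193, -0.2524,  0.0694]), np.float64(0.002412144462232032))
cup [0.4688 0.2638 0.    ] j [-1.0672  0.6891 -0.1946  1.5653  0.1573  0.9025 -0.2151]
90 0 1 [[0.67, 1.82, -1.04, 1.88, -0.65, 0.45, -2.02], [0.62, 1.59, -0.62, 1.83, -0.98, 0.91, -1.7]]
90 0 -1 [[0.67, 1.82, -1.04, 1.88, -0.65, 0.45, 1.12], [0.99, 2.07, -1.43, 1.82, 0.52, 0.7, 0.0]]
90 15 1 [[0.61, 1.64, -1.03, 2.0, -0.81, 0.21, -1.99], [0.69, 1.46, -0.82, 1.98, -0.86, 0.51, -1.94]]
90 15 -1 [[0.71, 1.82, -1.29, 1.99, 0.84, 0.25, -0.45], [0.91, 1.81, -1.37, 1.97, 0.7, 0.5, -0.32]]
90 25 1 [[0.65, 1.69, -1.27, 2.05, 1.38, 0.26, 2.05], [0.63, 1.32, -0.82, 2.06, -0.97, 0.38, -1.94]]
90 25 -1 [[0.58, 1.57, -1.1, 2.06, 0.72, 0.05, -0.47], [0.79, 1.52, -1.18, 2.05, 0.43, 0.27, -0.18]]
90 35 1 [[0.56, 1.54, -1.23, 2.1, 1.68, 0.31, 1.62], [0.74, 1.44, -1.29, 2.11, 1.08, 0.36, 2.19]]
90 35 -1 [[0.56, 1.54, -1.23, 2.1, 1.68, 0.31
[... 1401 characters left out ...]
e]
60 25 -1 [[0.22, 1.47, -0.62, 2.45, 3.64, 1.19, 2.6], None]
60 35 1 [[0.44, 1.64, -1.26, 2.45, 2.8, 1.02, 0.23], None]
60 35 -1 [[0.13, 1.33, -0.62, 2.47, 3.43, 1.08, 2.53], None]
60 45 1 [[0.35, 1.49, -1.26, 2.42, 2.56, 1.01, 0.2], None]
60 45 -1 [[0.05, 1.19, -0.62, 2.43, 3.22, 0.9, 2.5], None]
50 0 1 [[0.49, 1.97, -0.84, 2.35, 4.01, 1.21, -0.17], [0.8, 2.05, -0.74, 2.46, 4.11, 1.03, -0.07]]
50 0 -1 [[-0.08, 1.75, -0.19, 2.37, 4.12, 2.08, 2.47], None]
50 15 1 [[0.57, 2.06, -1.27, 2.49, 3.28, 1.16, 0.36], None]
50 15 -1 [[0.02, 1.63, -0.41, 2.51, 3.81, 1.78, 2.53], None]
50 45 1 [[0.25, 1.51, -1.26, 2.5, 2.6, 1.28, -0.04], None]
50 45 -1 [[0.07, 1.29, -0.83, 2.5, 2.92, 1.15, 2.62], None]
```

```bash
cat > fit.py <<'E'
from h import *
from scipy.optimize import least_squares
rng=np.random.default_rng(0)
t0=get_t()
data=[(get_joints(),get_position(),get_ee_rot())]
while len(data)<120:
    az=rng.uniform(-1.2,1.3); r=rng.uniform(.35,.75); pos=np.array([r*np.cos(az),r*np.sin(az),rng.uniform(.05,.45)])
    q=R.from_quat([0.2327,0.9725,0,0])*R.from_rotvec(rng.normal(size=3)*0.7)
    s=solve_ik(pos,q.as_quat())
    if s is not None: data.append((s,pos,q.as_quat()))
print(get_t()-t0,len(data))
Q=np.array([d[0] for d in data]);P=np.array([d[1] for d in data]);O=R.from_quat(np.array([d[2] for d in data]))
np.savez("ik.npz",Q=Q,P=P,O=O.as_quat())
def fk(x,Q):
    x=x.reshape(8,6); n=len(Q)
    p=np.zeros((n,3)); r=R.from_quat(np.tile([0,0,0,1.],(n,1)))
    for i in range(8):
        p=p+r.apply(x[i,:3]); r=r*R.from_rotvec(x[i,3:])
        if i<7:
            ax=np.array([0,0,1.]) if i%2==0 else np.array([0,1.,0])
            sg=SG if i%2==0 else 1
            r=r*R.from_rotvec(np.outer(Q[:,i]*sg,ax))
    return p,r
def res(x):
    p,r=fk(x,Q); return np.r_[(p-P).ravel(),0.3*(r.inv()*O).as_rotvec().ravel(),1e-5*x]
best=None
for SG in (-1,1):
  for o7 in (0,np.pi/2,np.pi,-np.pi/2):
    x0=np.zeros((8,6)); x0[1,2]=.3;x0[3,2]=.32;x0[5,2]=.3;x0[7,2]=.2;x0[7,5]=o7
    s=least_squares(res,x0.ravel(),loss="soft_l1",f_scale=.01,max_nfev=300)
    p,r=fk(s.x,Q); e=np.linalg.norm(p-P,axis=1)
    print(SG,o7,s.cost,np.median(e),e.max(),np.abs((r.inv()*O).as_rotvec()).max())
    if best is None or s.cost<best[0]: best=(s.cost,SG,s.x)
np.savez("model.npz",x=best[2],SG=best[1]); np.set_printoptions(precision=4,suppress=True); print(best[2].reshape(8,6))
E
python3 fit.py
```

```text
0.0 120
-1 0 7.824407235457188e-11 5.946903784370309e-09 1.2489698887218299e-08 1.7359629185531575e-10
-1 1.5707963267948966 7.81801647420366e-11 7.23778448138483e-12 9.735589330625278e-11 1.0084459656223288e-10
-1 3.141592653589793 1.0038597004768946e-10 5.111879103741606e-08 7.159970288052034e-08 8.30351212831662e-08
-1 -1.5707963267948966 5.829549386104916e-10 4.119551634023984e-09 5.242242785886427e-09 1.5173842876636812e-09
1 0 3.084354641158527e-09 1.3454356676396438e-08 1.8149503470705216e-08 4.499518899830911e-09
1 1.5707963267948966 1.3820063990310772e-09 4.424307219822721e-09 5.0314670811382e-09 1.2577040520156402e-09
1 3.141592653589793 3.1680789130961176e-09 3.5834365423925547e-08 4.683714496454745e-08 4.261356795209892e-08
1 -1.5707963267948966 3.074034411354454e-09 2.871915368768226e-08 4.25980542002892e-08 5.3259251831666596e-08
[[-0.      0.      0.1734  0.      0.      0.    ]
 [-0.     -0.0094  0.1734 -0.      0.     -0.    ]
 [-0.     -0.0094  0.2817  0.     -0.      0.    ]
 [-0.     -0.0135  0.2817  0.      0.     -0.    ]
 [-0.     -0.0134  0.1724 -0.     -0.      0.    ]
 [-0.     -0.0002  0.1724  0.     -0.     -0.    ]
 [ 0.     -0.0002  0.1597  0.      0.      0.7854]
 [-0.     -0.      0.1597  0.     -0.      0.7854]]
```

```bash
cat > kin.py <<'E'
import numpy as np
from scipy.spatial.transform import Rotation as R
from scipy.optimize import least_squares
_m=np.load("model.npz"); X=_m["x"].reshape(8,6); SG=int(_m["SG"])
FIX=[np.block([[R.from_rotvec(x[3:]).as_matrix(),x[:3,None]],[np.zeros((1,3)),1]]) for x in X]
LO=np.array([-3.01,-.46,-1.47,.13,-1,.04,-2.66]);HI=np.array([3.01,2.08,1.51,2.56,4.14,2.09,2.66])
def rot(i,q):
    c,s=np.cos(q),np.sin(q);M=np.eye(4)
    if i%2==0: s*=SG;M[:2,:2]=[[c,-s],[s,c]]
    else: M[0,0]=c;M[0,2]=s;M[2,0]=-s;M[2,2]=c
    return M
def fkall(q):
    T=np.eye(4);out=[]
    for i in range(8):
        T=T@FIX[i]; out.append(T[:3,3].copy())
        if i<7:T=T@rot(i,q[i])
    return T,out
def pts(q):
    T,_=fkall(q);  # joint centres
    T0=np.eye(4);L=[]
    for i in range(8):
        T0=T0@FIX[i]
        L.append(T0[:3,3].copy())
        if i<7:T0=T0@rot(i,q[i])
    return L[1],L[3],L[5],L[7],T  # shoulder, elbow, wrist, tcp
def ik(pos,M,seed,reg=1e-3,ref=None,marg=.02):
    ref=seed if ref is None else ref
    def f(q):
        T,_=fkall(q)
        return np.r_[(T[:3,3]-pos)*10, R.from_matrix(M.T@T[:3,:3]).as_rotvec()*3, reg*(q-ref)]
    s=least_squares(f,np.clip(seed,LO+marg+1e-3,HI-marg-1e-3),bounds=(LO+marg,HI-marg),xtol=1e-10,ftol=1e-10,gtol=1e-10,max_nfev=200)
    T,_=fkall(s.x)
    ok=np.linalg.norm(T[:3,3]-pos)<5e-4 and np.linalg.norm(R.from_matrix(M.T@T[:3,:3]).as_rotvec())<2e-3
    return s.x if ok else None
CUP=np.array([.469,.2635,0]);BOWL=np.array([.519,-.252,.012]);TRAY=np.array([.5363,-.068,.012])
SAUCE=np.array([.7027,.0838,0]);TUB=np.array([.6225,.2922,0]);TIMER=np.array([.68,-.155,0])
GH=.050
def Rtool(yaw,p,flip=-1):
    a=np.array([np.cos(yaw)*np.cos(p),np.sin(yaw)*np.cos(p),-np.sin(p)])
    j=np.array([-np.sin(yaw),np.cos(yaw),0])*flip
    return np.c_[np.cross(j,a),j,a]
def tool_for_cup(base,Rc,yaw,p,flip=-1,gh=None):
    """cup base position & rotation Rc (tilt applied on an upright cup), grasp yaw/pitch in upright frame"""
    gh=GH if gh is None else gh
    M=Rc@Rtool(yaw,p,flip)
    pos=base+Rc@np.array([0,0,gh])+M[:,2]*.005
    return pos,M
def tilt(phi,th):
    """tilt by th toward horizontal direction phi"""
    return R.from_rotvec(th*np.array([-np.sin(phi),np.cos(phi),0])).as_matrix()
def clear(q,verbose=False):
    """min clearance of link capsules to scene (rough)"""
    S,E,W,P,T=pts(q)
    segs=[(S,E,.06),(E,W,.055),(W,P-T[:3,2]*.10,.045)]
    # gripper body box sample pts and camera
    extra=[]
    for s in np.linspace(.059,.16,4):
        for u in(-.0425,.0425):
            for v in(-.0425,.0425): extra.append((P-T[:3,2]*s+T[:3,0]*u+T[:3,1]*v,.0))
    extra.append((P-T[:3,2]*.13+T[:3,0]*.066,.022))
    pl=[(a+(b-a)*t,r) for a,b,r in segs for t in np.linspace(0,1,12) if not(r==.06 and t<.3)]+extra
    m=9;w=None
    for x,r in pl:
        d=[x[2]-r-0]
        for c,rad,h in((BOWL,.078,.072),(SAUCE,.027,.165),(TUB,.033,.056),(TIMER,.036,.075),(TRAY,.066,.026)):
            dr=np.hypot(*(x[:2]-c[:2]))-rad;dz=x[2]-h
            d.append((np.hypot(max(dr,0),max(dz,0)) if max(dr,dz)>0 else max(dr,dz))-r)
        for lo,hi in (((.255,.237,.19),(.71,.45,.206)),((.255,.312,.206),(.71,.45,.265))):
            dd=np.maximum(np.maximum(np.array(lo)-x,x-np.array(hi)),0);d.append(np.linalg.norm(dd)-r if dd.any() else -r-.01)
        if x[2]<.4 : d.append(np.hypot(x[0],x[1])-.09-r)
        k=int(np.argmin(d))
        if d[k]<m:m=d[k];w=(k,np.round(x,3))
    return (m,w) if verbose else m
E
cat > search.py <<'E'
from kin import *
import itertools
rng=np.random.default_rng(1)
q0=np.array([-1.067,.689,-.195,1.565,.157,.902,-.215])
def fam(pos,M,n=14):
    out=[]
    for k in range(n):
        s=ik(pos,M,rng.uniform(LO+.1,HI-.1),reg=1e-4,marg=.06)
        if s is not None and not any(np.abs(s-o).max()<.15 for o in out): out.append(s)
    return out
for p in np.deg2rad([15,25,35]):
  for yg in np.deg2rad([90,75,105]):
    pos,M=tool_for_cup(CUP,np.eye(3),yg,p)
    F=[(clear(s,True),s) for s in fam(pos,M)]
    F=sorted([f for f in F if f[0][0]>.01],key=lambda f:-f[0][0])
    print(np.rad2deg([p,yg]).round(),[(round(f[0][0],3),np.round(f[1],2).tolist()) for f in F[:3]])
E
time python3 search.py
```

```text
[15. 90.] [(np.float64(0.023), [0.6, 1.62, -1.0, 1.99, -0.94, 0.24, 1.28]), (np.float64(0.023), [0.61, 1.65, -1.03, 1.99, -0.78, 0.21, 1.13]), (np.float64(0.023), [0.64, 1.68, -1.08, 1.99, -0.49, 0.17, 0.85])]
[15. 75.] [(np.float64(0.023), [0.75, 1.91, -1.3, 2.2, 2.65, 0.31, -2.24]), (np.float64(0.023), [0.52, 1.59, -0.83, 2.21, 4.08, 0.58, 2.5])]
[ 15. 105.] [(np.float64(0.023), [0.36, 1.44, -0.65, 1.79, -0.86, 0.75, 1.18]), (np.float64(0.023), [0.5, 1.55, -0.93, 1.78, -0.42, 0.59, 0.78]), (np.float64(0.023), [0.43, 1.49, -0.79, 1.78, -0.66, 0.65, 1.0])]
[25. 90.] [(np.float64(0.034), [0.62, 1.63, -1.18, 2.05, 1.24, 0.14, -0.97])]
[25. 75.] [(np.float64(0.034), [0.35, 1.41, -0.67, 2.26, 3.94, 0.69, 2.44]), (np.float64(0.034), [0.22, 1.34, -0.46, 2.27, 4.08, 0.89, 2.25]), (np.float64(0.034), [0.42, 1.45, -0.79, 2.26, 3.8, 0.59, 2.6])]
[ 25. 105.] [(np.float64(0.034), [0.38, 1.38, -0.77, 1.85, -0.66, 0.52, 0.95]), (np.float64(0.034), [0.48, 1.47, -0.96, 1.85, -0.21, 0.44, 0.52]), (np.float64(0.034), [0.29, 1.32, -0.59, 1.86, -0.94, 0.64, 1.2])]
[35. 90.] [(np.float64(0.019), [0.51, 1.46, -1.09, 2.1, 1.87, 0.14, -1.73]), (np.float64(0.019), [0.49, 1.43, -1.05, 2.1, 2.01, 0.1, -1.88]), (np.float64(0.018), [0.42, 1.35, -0.9, 2.1, 4.08, 0.1, 2.31])]
[35. 75.] [(np.float64(0.017), [0.54, 1.59, -1.24, 2.28, 2.56, 0.56, -2.52]), (np.float64(0.017), [0.58, 1.7, -1.39, 2.28, 2.33, 0.67, -2.25]), (np.float64(0.017), [0.3, 1.31, -0.73, 2.29, 3.61, 0.58, 2.6])]
[ 35. 105.] [(np.float64(0.017), [0.54, 1.58, -1.31, 1.9, 0.9, 0.55, -0.6]), (np.float64(0.017), [0.45, 1.4, -1.02, 1.9, 0.24, 0.35, 0.01]), (np.float64(0.017), [0.34, 1.29, -0.79, 1.91, -0.51, 0.37, 0.73])]
real	0m35.948s
user	0m36.053s
sys	0m0.161s
```

```bash
cat > search2.py <<'E'
from kin import *
import sys
from multiprocessing import Pool
rng=np.random.default_rng(1)
def fam(pos,M,n=10):
    out=[]
    for k in range(n):
        s=ik(pos,M,rng.uniform(LO+.1,HI-.1),reg=1e-4,marg=.06)
        if s is not None and not any(np.abs(s-o).max()<.3 for o in out): out.append(s)
    return out
def chain(poses,q):
    Q=[];c=9
    for pos,M in poses:
        q2=ik(pos,M,q,reg=3e-3,marg=.04)
        if q2 is None or np.abs(q2-q).max()>.9: return None
        q=q2;c=min(c,clear(q));Q.append(q)
    return Q,c
def pourposes(psi,phi,p,th=np.deg2rad(120),n=8,off=.03):
    L=[]
    d=np.array([np.cos(phi),np.sin(phi),0])
    for k in range(n+1):
        t=th*k/n
        Rc=tilt(phi,t)
        rim=np.array([BOWL[0],BOWL[1],.20-.05*min(1,k/n*2)])-d*off
        base=rim-Rc@[0,0,.084]
        L.append(tool_for_cup(base,Rc,psi,p))
    return L
def up(base,psi,p): return tool_for_cup(np.array(base),np.eye(3),psi,p)
def job(a):
    p,yg=a
    res=[]
    for s in fam(*up(CUP,yg,p)):
        r=chain([up(CUP,yg,p),up(CUP+[0,0,.025],yg,p),up(CUP+[0,-.08,.025],yg,p),up(CUP+[0,-.13,.08],yg,p)],s)
        if r is None or r[1]<.012: continue
        Q1,c1=r
        for psi in np.deg2rad(range(0,111,15)):
            B0=CUP+[0,-.13,.08];B1=np.array([.50,-.24,.12])
            tr=chain([up(B0+(B1-B0)*t,yg+(psi-yg)*t,p) for t in np.linspace(0,1,9)[1:]],Q1[-1])
            if tr is None or tr[1]<.015: continue
            for dphi in range(-120,121,30):
                phi=psi+np.deg2rad(dphi)
                r2=chain(pourposes(psi,phi,p),tr[0][-1])
                if r2 is None or r2[1]<.012: continue
                res.append((min(c1,tr[1],r2[1]),np.rad2deg([p,yg,psi]).round().tolist(),dphi,round(c1,3),round(tr[1],3),round(r2[1],3),np.round(Q1[0],2).tolist(),np.round(r2[0][0],2).tolist(),np.round(r2[0][-1],2).tolist()))
    return res
if __name__=="__main__":
    jobs=[(p,y) for p in np.deg2rad([20,28,35]) for y in np.deg2rad([80,90,100,110])]
    with Pool() as P: R_=sum(P.map(job,jobs,chunksize=1),[])
    R_.sort(key=lambda r:-r[0])
    print(len(R_))
    for r in R_[:25]: print(r)
E
nproc; time OMP_NUM_THREADS=1 timeout 570 python3 search2.py
```

```text
4
418
(np.float64(0.030883301210288393), [28.0, 90.0, 30.0], -60, np.float64(0.031), np.float64(0.051), np.float64(0.044), [0.58, 1.56, -1.13, 2.07, 1.44, 0.1, -1.21], [1.59, 1.48, -1.42, 2.18, 1.75, 0.32, -1.76], [1.18, 1.57, -1.23, 1.2, 0.07, 1.67, -1.94])
(np.float64(0.030883301210288393), [28.0, 90.0, 30.0], -30, np.float64(0.031), np.float64(0.051), np.float64(0.049), [0.58, 1.56, -1.13, 2.07, 1.44, 0.1, -1.21], [1.6, 1.44, -1.37, 2.15, 1.6, 0.25, -1.61], [0.57, 1.28, -0.35, 0.97, 0.12, 2.05, -1.34])
(np.float64(0.030883301210288393), [28.0, 90.0, 30.0], 0, np.float64(0.031), np.float64(0.051), np.float64(0.05), [0.58, 1.56, -1.13, 2.07, 1.44, 0.1, -1.21], [1.62, 1.48, -1.43, 2.1, 1.44, 0.32, -1.43], [0.5, 1.21, -0.79, 1.36, 0.95, 1.98, -1.56])
(np.float64(0.030883301210288393), [28.0, 90.0, 30.0], 30, np.float64(0.031), np.float64(0.051), np.float64(0.052), [0.58, 1.56, -1.13, 2.07, 1.44, 0.1, -1.21], [1.61, 1.48, -1.43, 2.06, 1.34, 0.33, -1.32], [0.43, 1.16, -0.83, 2.07, 1.6, 1.87, -1.99])
(np.float64(0.030883301210288393), [28.0, 90.0, 45.0], -60, np.float64(0.031), np.float6
[... 4541 characters left out ...]
np.float64(0.044), [0.58, 1.56, -1.13, 2.07, 1.44, 0.1, -1.21], [1.01, 1.52, -1.42, 0.92, 0.41, 1.85, 0.27], [1.53, 1.7, -1.43, 1.84, 0.33, 0.3, 2.15])
(np.float64(0.029677322137638427), [28.0, 100.0, 30.0], -60, np.float64(0.03), np.float64(0.051), np.float64(0.044), [0.59, 1.63, -1.26, 1.93, 0.79, 0.41, -0.48], [1.59, 1.48, -1.43, 2.18, 1.74, 0.33, -1.76], [1.18, 1.57, -1.23, 1.2, 0.07, 1.67, -1.94])
(np.float64(0.029677322137638427), [28.0, 100.0, 30.0], -30, np.float64(0.03), np.float64(0.051), np.float64(0.049), [0.59, 1.63, -1.26, 1.93, 0.79, 0.41, -0.48], [1.6, 1.46, -1.4, 2.15, 1.6, 0.28, -1.6], [0.57, 1.28, -0.35, 0.97, 0.12, 2.05, -1.34])
real	5m28.712s
user	17m51.745s
sys	0m0.406s
```

```bash
cat > plan.py <<'E'
from kin import *
import kin,json
P_=np.deg2rad(28);YG=np.deg2rad(100)
def up(base,psi): return tool_for_cup(np.array(base),np.eye(3),psi,P_)
def chain(poses,q,ref=None,reg=3e-3):
    Q=[]
    for pos,M in poses:
        q2=ik(pos,M,q,reg=reg,marg=.04,ref=ref)
        if q2 is None: print("fail at",len(Q)); return None
        if np.abs(q2-q).max()>1.2: print("big jump",len(Q),np.round(q2-q,2))
        q=q2;Q.append(q)
    return Q
def pathclear(a,b,n=15):
    L=[clear(a+(b-a)*t,True) for t in np.linspace(0,1,n)]
    return min(L,key=lambda l:l[0])
def tcpz(a,b,n=15):
    return min(fkall(a+(b-a)*t)[0][2,3] for t in np.linspace(0,1,n))
def pour(psi,phi,ths,off=.035,z0=.20,z1=.138):
    L=[];d=np.array([np.cos(phi),np.sin(phi),0])
    for t in ths:
        f=min(1,t/np.deg2rad(55))
        rim=np.array([BOWL[0],BOWL[1],z0+(z1-z0)*f])-d*off
        Rc=tilt(phi,t); L.append(tool_for_cup(rim-Rc@[0,0,.084],Rc,psi,P_))
    return L
E
cat > p1.py <<'E'
from plan import *
np.set_printoptions(precision=3,suppress=True)
q0=np.array([-1.067,.689,-.195,1.565,.157,.902,-.215])
qg=ik(*up(CUP,YG),np.array([.59,1.63,-1.26,1.93,.79,.41,-.48]),reg=1e-4)
ah=np.array([np.cos(YG),np.sin(YG),0])
back=chain([up(CUP-ah*d,YG) for d in (.03,.06,.09,.12,.14)],qg)
print("grasp",qg,clear(qg,True)); print("pre",back[-1],clear(back[-1],True))
for b,(i,j) in zip(back,[(qg,back[0])]+list(zip(back,back[1:]))): print(pathclear(i,j))
pre=back[-1]
hi=chain([up(CUP-ah*.16+[0,0,z],YG) for z in (.05,.1,.15,.2,.25)],pre)[-1]
print("hi",hi,pts(hi)[3],clear(hi,True))
qA=np.array([-1.067,.15,-.195,1.5,.157,1.3,-.215]); print("A tcp",pts(qA)[3],pathclear(q0,qA))
for nm,a,b in (("A-hi",qA,hi),("hi-pre",hi,pre)):
    print(nm,pathclear(a,b,30),tcpz(a,b,30),[pts(a+(b-a)*t)[3].round(2) for t in (0,.25,.5,.75,1)])
json.dump(dict(qA=qA.tolist(),hi=hi.tolist(),pre=pre.tolist(),qg=qg.tolist()),open("p1.json","w"))
lift=chain([up(CUP+[0,0,.025],YG),up(CUP+[0,-.06,.028],YG),up(CUP+[0,-.12,.04],YG),up(CUP+[0,-.15,.10],YG)],qg)
print("lift",np.array(lift))
best=None
for psi in np.deg2rad([45,60,75,90]):
  for dphi in np.deg2rad([-30,0,30]):
    B0=CUP+[0,-.15,.10]
    pp=pour(psi,psi+dphi,np.deg2rad([0,20,40,55,70,85,100,115,125]))
    d=np.array([np.cos(psi+dphi),np.sin(psi+dphi),0]);B1=BOWL*[1,1,0]-d*.035+[0,0,.116]
    tr=chain([up(B0+(B1-B0)*t,YG+(psi-YG)*t) for t in np.linspace(0,1,7)[1:]],lift[-1])
    if tr is None: continue
    r=chain(pp,tr[-1])
    if r is None: continue
    seq=[lift[-1]]+tr+r; seq=np.array(seq)
    c=min((pathclear(a,b,5) for a,b in zip(seq,seq[1:])),key=lambda l:l[0])
    print(np.rad2deg([psi,dphi]).round(),"clear",c,"path",np.abs(np.diff(seq,axis=0)).sum(0),"max step",np.abs(np.diff(seq,axis=0)).max())
    print("   start",r[0],"end",r[-1])
E
python3 p1.py
```

```text
grasp [ 0.592  1.626 -1.259  1.93   0.79   0.41  -0.482] (np.float64(0.03458141229769642), (6, array([0.483, 0.185, 0.167])))
pre [ 0.839  1.68  -1.36   1.8    0.677  0.776 -0.257] (np.float64(0.03782619991084399), (0, array([0.463, 0.052, 0.038])))
(np.float64(0.03458141229769642), (6, array([0.483, 0.185, 0.167])))
(np.float64(0.037691369348106706), (0, array([0.531, 0.16 , 0.038])))
(np.float64(0.037692287683625744), (0, array([0.536, 0.13 , 0.038])))
(np.float64(0.037693324343723154), (0, array([0.541, 0.101, 0.038])))
(np.float64(0.03776771240942114), (0, array([0.545, 0.076, 0.038])))
hi [ 0.872  1.212 -1.43   1.804  0.142  0.86  -0.146] [0.496 0.11  0.298] (np.float64(0.17867948818075244), (2, array([0.55 , 0.047, 0.288])))
A tcp [0.244 0.431 0.566] (np.float64(0.06404252532219136), (7, array([0.302, 0.5  , 0.304])))
A-hi (np.float64(0.06225811265217056), (7, array([0.502, 0.281, 0.319]))) 0.2613309538382555 [array([0.24, 0.43, 0.57]), array([0.35, 0.4 , 0.41]), array([0.42, 0.32, 0.3 ]), array([0.46, 0.23, 0.26]), array([0.5 , 0.11, 0.3 ])]
hi-pre (np.float64(0.03782619991084
[... 2814 characters left out ...]
ep 0.19013506130207777
   start [ 1.244  1.513 -1.426  1.201  0.384  1.564  0.126] end [ 0.378  1.281 -0.567  1.201  0.969  2.05  -0.935]
[90.  0.] clear (np.float64(0.049467415835610984), (8, array([ 0.063, -0.189,  0.396]))) path [1.146 0.64  0.723 1.628 1.416 1.874 1.992] max step 0.26950736084436666
   start [ 1.211  1.516 -1.425  1.137  0.383  1.593  0.136] end [ 0.39   1.119 -0.707  1.99   1.623  1.717 -1.401]
[90. 30.] clear (np.float64(0.048776916709882184), (8, array([ 0.046, -0.193,  0.399]))) path [0.685 0.57  0.4   2.212 2.661 2.708 1.642] max step 0.4683028213308762
   start [ 1.178  1.518 -1.425  1.1    0.381  1.598  0.134] end [ 0.977  1.495 -1.202  2.5    2.866  1.933 -0.933]
```

```bash
python3 - <<'E'
from plan import *
np.set_printoptions(precision=3,suppress=True)
d=json.load(open("p1.json"));qA,hi,pre=[np.array(d[k]) for k in("qA","hi","pre")]
q0=np.array([-1.067,.689,-.195,1.565,.157,.902,-.215])
print([pts(q0+(qA-q0)*t)[3] for t in (0,.2,.4,.6,.8,1)])
qB=qA.copy();qB[0]=.5;qB[2]=-.6
print([pts(qA+(qB-qA)*t)[3] for t in (0,.25,.5,.75,1)],pathclear(qA,qB,20))
print([pts(qB+(hi-qB)*t)[3] for t in (0,.25,.5,.75,1)],pathclear(qB,hi,20))
from rig import *
t=get_t();move_joints(qA.tolist());print(get_t()-t,get_position())
t=get_t();move_joints(qB.tolist());print(get_t()-t,get_position(),get_ft_force())
E
```

```text
[array([0.283, 0.558, 0.245]), array([0.283, 0.545, 0.316]), array([0.278, 0.526, 0.384]), array([0.27 , 0.501, 0.448]), array([0.259, 0.469, 0.51 ]), array([0.244, 0.431, 0.566])]
[array([0.244, 0.431, 0.566]), array([0.358, 0.339, 0.567]), array([0.44 , 0.218, 0.568]), array([0.482, 0.079, 0.57 ]), array([ 0.481, -0.065,  0.572])] (np.float64(0.3465097627287593), (7, array([0.249, 0.365, 0.611])))
[array([ 0.481, -0.065,  0.572]), array([ 0.52 , -0.031,  0.442]), array([0.523, 0.018, 0.344]), array([0.509, 0.071, 0.295]), array([0.496, 0.11 , 0.298])] (np.float64(0.17815827332942719), (2, array([0.553, 0.04 , 0.288])))
1.3083000000000002 [0.244 0.431 0.564]
1.9833999999999996 [ 0.481 -0.064  0.572] [-1.017 -0.245  0.356]
```

```bash
python3 - <<'E'
from plan import *
from rig import *
import cv2
np.set_printoptions(precision=4,suppress=True)
d=json.load(open("p1.json"));hi,pre=[np.array(d[k]) for k in("hi","pre")]
move_joints(hi.tolist())
def see(tag):
    ci=camera_info("wrist");im=capture("wrist");r=find_in("wrist","cup")
    cv2.imwrite(f"pics/wrist_{tag}.png",im)
    print(tag,np.round(ci["pose"],4).tolist(),[(np.round(np.array(x["at"])*[640,480],1).tolist(),round(x["confidence"],2)) for x in r[:2]])
see("hi")
t=get_t();move_joints(pre.tolist());print(get_t()-t,get_position(),pts(pre)[3])
see("pre"); print(get_t(),get_joints()-pre,get_ft_force())
E
```

```text
hi [[0.9847, 0.1213, -0.1254, 0.5109], [0.1745, -0.6758, 0.7161, 0.0301], [0.0021, -0.727, -0.6866, 0.4171], [0.0, 0.0, 0.0, 1.0]] [([326.3, 340.6], 0.98), ([427.4, 348.8], 0.32)]
0.9832999999999998 [0.4939 0.1298 0.0495] [0.4925 0.13   0.0477]
pre [[0.9849, 0.1212, -0.1237, 0.508], [0.1731, -0.6749, 0.7173, 0.049], [0.0035, -0.7279, -0.6857, 0.1682], [0.0, 0.0, 0.0, 1.0]] [([325.0, 152.6], 0.76)]
6.9083 [ 0.0002 -0.0034 -0.0024 -0.0004 -0.0008 -0.0001  0.0001] [ 0.1218 -0.3028 -0.5441]
```

View pics/wrist_hi.png

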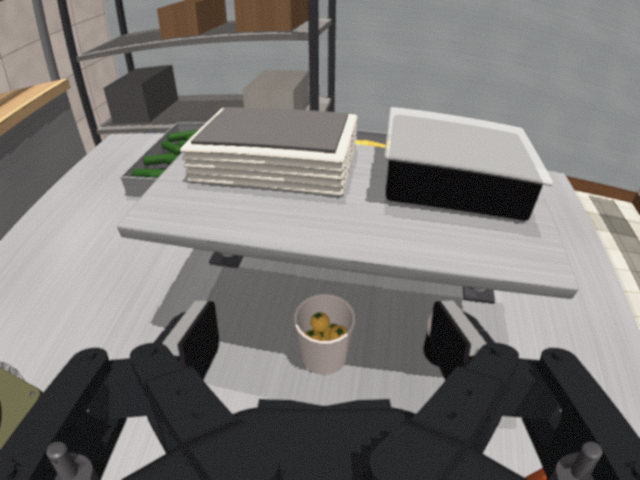

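View pics/wrist_pre.png

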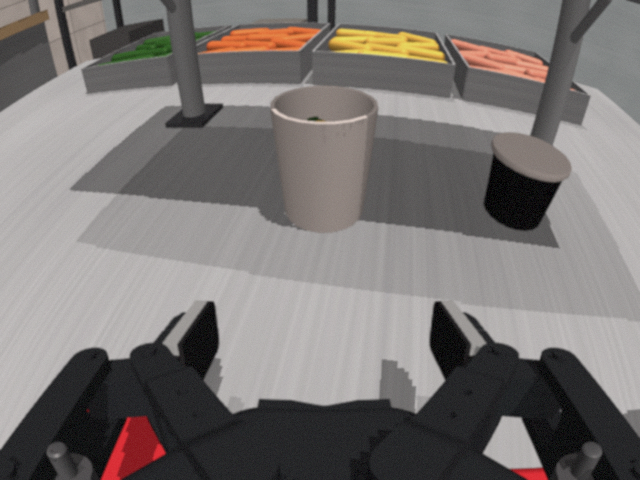

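The hi view shows the cup rim centred at about (325,314). The pre view shows the rim centred at (325,105) and the base front at (324,228), square between the open fingers, with the tub to the right at (530,180). I'll triangulate the rim from these two wrist views.

```bash
cat >> h.py <<'E'
def wray(pose,px):
    K=np.array(camera_info("wrist")["K"]);T=np.array(pose)
    u=np.array([px[0]-K[0,2],px[1]-K[1,2]]);r=np.linalg.norm(u);th=r/K[0,0]
    d=np.r_[np.sin(th)*u/r,np.cos(th)];return T[:3,3],T[:3,:3]@d
def wproj(pose,p):
    K=np.array(camera_info("wrist")["K"]);T=np.linalg.inv(np.array(pose))
    q=T[:3,:3]@np.array(p)+T[:3,3];th=np.arctan2(np.hypot(q[0],q[1]),q[2]);u=q[:2]/np.hypot(q[0],q[1])
    return K[:2,2]+u*th*K[0,0]
E
python3 - <<'E'
from h import *
np.set_printoptions(precision=4,suppress=True)
H=[[0.9847, 0.1213, -0.1254, 0.5109], [0.1745, -0.6758, 0.7161, 0.0301], [0.0021, -0.727, -0.6866, 0.4171], [0.0, 0.0, 0.0, 1.0]]
Pp=[[0.9849, 0.1212, -0.1237, 0.508], [0.1731, -0.6749, 0.7173, 0.049], [0.0035, -0.7279, -0.6857, 0.1682], [0.0, 0.0, 0.0, 1.0]]
o1,d1=wray(H,[325,314]);o2,d2=wray(Pp,[325,105.5])
s=np.linalg.lstsq(np.c_[d1,-d2],o2-o1,rcond=None)[0];a=o1+d1*s[0];b=o2+d2*s[1];print((a+b)/2,a-b)
for o,d in((o1,d1),(o2,d2)): print(o+d*(.084-o[2])/d[2])
for C in ([.469,.2635],[.466,.264]):
  for z,r in((.084,.034),(0,.029)):
    for P,n in((H,"hi"),(Pp,"pre")):
        w=np.array([wproj(P,[C[0]+r*np.cos(t),C[1]+r*np.sin(t),z]) for t in np.linspace(0,6.28,60)]); print(C,z,n,w.min(0),w.max(0))
E
```

```text
[0.4694 0.2754 0.0774] [0.0002 0.     0.    ]
[0.4703 0.2707 0.084 ]
[0.4721 0.2591 0.084 ]
[0.469, 0.2635] 0.084 hi [291.6532 295.0813] [353.7688 345.4488]
[0.469, 0.2635] 0.084 pre [265.8472  85.5069] [376.7223 125.1371]
[0.469, 0.2635] 0 hi [299.9741 337.9158] [345.4911 376.9519]
[0.469, 0.2635] 0 pre [282.1524 187.8483] [360.5273 235.91  ]
[0.466, 0.264] 0.084 hi [289.0935 294.3966] [351.1105 344.6179]
[0.466, 0.264] 0.084 pre [261.4628  85.0538] [371.8952 124.3661]
[0.466, 0.264] 0 hi [297.7551 337.2696] [343.2157 376.2228]
[0.466, 0.264] 0 pre [278.426  187.1343] [356.5716 234.9151]
```

```bash
sed -i 's/^CUP=np.array(\[.469,.2635,0\])/CUP=np.array([.4712,.2655,0])/' kin.py; python3 - <<'E'
from plan import *
from rig import *
import cv2
np.set_printoptions(precision=4,suppress=True)
pos,M=up(CUP,YG);q=R.from_matrix(M).as_quat()
t=get_t();servo_line(pos.tolist(),q.tolist(),velocity=.08)
print(get_t()-t,get_position(),pos,get_joints(),clear(get_joints(),True),get_ft_force())
cv2.imwrite("pics/wrist_g.png",capture("wrist"))
E
```

```text
1.9166999999999996 [0.4707 0.2695 0.0476] [0.4704 0.2698 0.0477] [ 0.5876  1.6263 -1.2599  1.9234  0.7853  0.4119 -0.4788] (np.float64(0.03312293722203727), (6, array([0.485, 0.187, 0.167]))) [ 0.0042 -0.1224 -0.5663]
```

View pics/wrist_g.png

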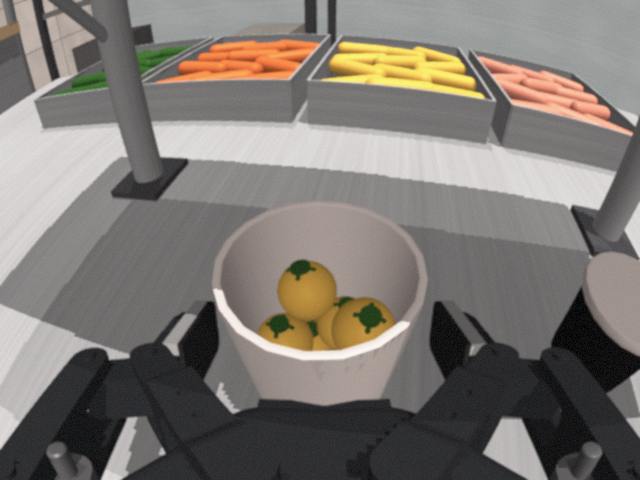

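The cup's rim spans columns 214–425 and rows 202–358, centred between the pads at 216 and 433. I'll check its depth quickly, then close.

```bash
python3 - <<'E'
from h import *
np.set_printoptions(precision=1,suppress=True)
from scipy.optimize import least_squares
P=camera_info("wrist")["pose"]
def f(c):
    w=np.array([wproj(P,[c[0]+.034*np.cos(t),c[1]+.034*np.sin(t),.084+c[2]]) for t in np.linspace(0,6.28,120)]); return np.r_[w.min(0),w.max(0)]-[214,202,426,358]
s=least_squares(f,[.4712,.2655,0]);np.set_printoptions(precision=4); print(s.x,s.fun)
t=get_t();gripper_close();print(get_t()-t,get_opening(),get_position(),get_ft_force())
cv2.imwrite("pics/wrist_c.png",capture("wrist"))
E
```

```text
[ 0.4697  0.2696 -0.0033] [ 0.3483 -0.562  -0.348   0.3874]
0.34169999999999945 0.06318638403748354 [0.4702 0.27   0.0481] [-0.2376 -0.675   1.7688]
```

View pics/wrist_c.png

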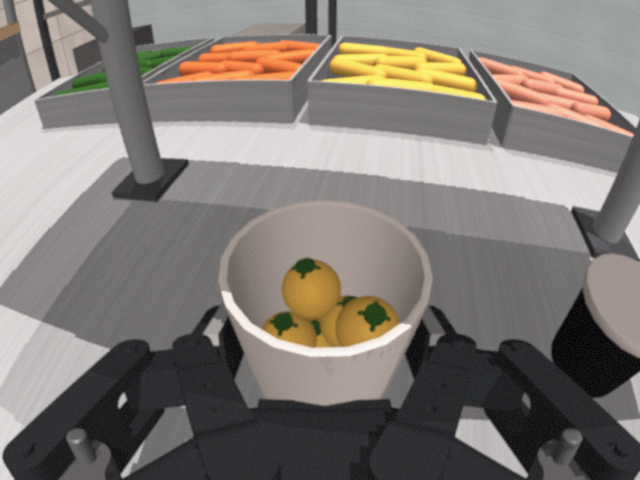

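Gripped, with an opening of 63 mm. Next I lift 25 mm and draw straight out.

```bash
python3 - <<'E'
from plan import *
from rig import *
import cv2
np.set_printoptions(precision=4,suppress=True)
t=get_t();_,M=up(CUP,YG);q=R.from_matrix(M).as_quat().tolist()
for b,v in (([0,0,.025],.05),([0,-.12,.03],.10),([0,-.15,.10],.12)):
    pos,_=up(CUP+np.array(b),YG);servo_line(pos.tolist(),q,velocity=v); print(get_t()-t,get_position(),get_opening(),get_ft_force(),clear(get_joints()))
print(get_joints());t=get_t();print(t)
cv2.imwrite("pics/wrist_l.png",capture("wrist"));cv2.imwrite("pics/side_l.png",capture("side"))
E
```

```text
0.6500000000000004 [0.4704 0.2697 0.0725] 0.06328031174316143 [ 0.422   0.1101 -2.117 ] 0.027773715956119042
2.0 [0.4701 0.1504 0.0778] 0.06323258431614716 [-0.1058 -0.2042 -2.3211] 0.0547408021790525
2.7833000000000006 [0.47   0.1198 0.1471] 0.0628359870003949 [-0.253   0.1817 -2.9626] 0.05528272511282037
[ 0.8791  1.5165 -1.4252  1.9082  0.5523  0.7561 -0.3153]
12.05
```

View pics/wrist_l.png

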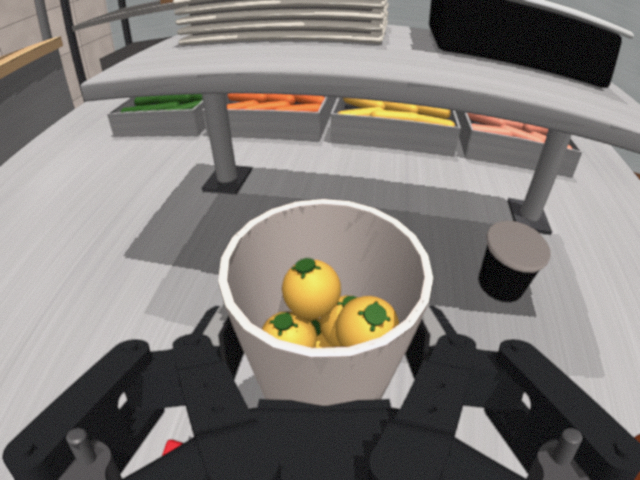

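View pics/side_l.png

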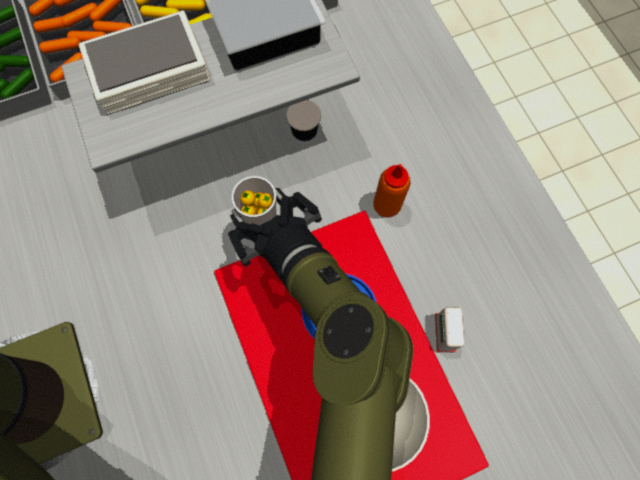

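```bash
cat > p2.py <<'E'
from plan import *
np.set_printoptions(precision=3,suppress=True)
q0=np.array([ 0.8791,1.5165,-1.4252,1.9082,0.5523,0.7561,-0.3153])
psi=np.deg2rad(60)
d=np.array([np.cos(psi),np.sin(psi),0]);B0=CUP+[0,-.15,.10];B1=BOWL*[1,1,0]-d*.035+[0,0,.116]
tr=chain([up(B0+(B1-B0)*t,YG+(psi-YG)*t) for t in np.linspace(0,1,7)[1:]],q0)
ths=np.deg2rad([0,15,30,45,55,65,75,85,95,105,115,122])
pr=chain(pour(psi,psi,ths),tr[-1])
def cupstate(q):
    T,_=fkall(q);Rc=T[:3,:3]@Rtool(psi,P_).T; g=T[:3,3]-T[:3,2]*.005
    base=g-Rc@[0,0,GH];rim=base+Rc@[0,0,.084];return np.rad2deg(np.arccos(np.clip(Rc[2,2],-1,1))),rim,base
def interp(seq,n=5):
    return [a+(b-a)*t for a,b in zip(seq,seq[1:]) for t in np.linspace(0,1,n)]
W1=[q0,tr[1],tr[3],tr[5]]
print("transit tilt max",max(cupstate(q)[0] for q in interp(W1)),"base z min",min(cupstate(q)[2][2] for q in interp(W1)),min((clear(q,True) for q in interp(W1)),key=lambda l:l[0]))
W2=[pr[i] for i in (0,2,4,6,8,10,11)]
for q in interp(W2,3):
    c=cupstate(q);print(np.round(c[0],1),c[1]-BOWL*[1,1,0],clear(q,True))
print(np.array(W1),"\n",np.array(W2))
# tray: return
for pt in np.deg2rad([40,50,60,75]):
    Bt=TRAY+[0,0,.004]
    r=chain(pour(psi,psi,ths[::-1]),pr[-1])
    t2=chain([up(B1+(Bt+[0,0,.10]-B1)*t+[0,0,.02*np.sin(np.pi*t)],psi+(pt-psi)*t) for t in np.linspace(0,1,5)[1:]]+[up(Bt+[0,0,z],pt) for z in (.06,.03,.0)],r[-1])
    if t2 is None: continue
    print("tray",np.rad2deg(pt),t2[3],t2[-1],min((clear(q,True) for q in interp([r[-1]]+t2)),key=lambda l:l[0]), clear(t2[-1],True))
json.dump(dict(W1=np.array(W1).tolist(),W2=np.array(W2).tolist()),open("p2.json","w"))
E
python3 p2.py
```

```text
transit tilt max 0.057262093605329085 base z min 0.09945320908366456 (np.float64(0.05509122671746666), (8, array([ 0.003, -0.205,  0.358])))
0.0 [-0.017 -0.03   0.2  ] (np.float64(0.0550912212182591), (8, array([ 0.003, -0.205,  0.358])))
15.6 [-0.015 -0.021  0.175] (np.float64(0.05069848396243368), (8, array([ 0.02 , -0.2  ,  0.391])))
30.0 [-0.018 -0.03   0.166] (np.float64(0.09937979629407913), (1, array([ 0.497, -0.374,  0.16 ])))
30.0 [-0.018 -0.03   0.166] (np.float64(0.09937979629407913), (1, array([ 0.497, -0.374,  0.16 ])))
42.9 [-0.019 -0.024  0.143] (np.float64(0.09081333666354384), (1, array([ 0.475, -0.324,  0.208])))
55.0 [-0.017 -0.03   0.138] (np.float64(0.0957903195653884), (1, array([ 0.482, -0.316,  0.213])))
55.0 [-0.017 -0.03   0.138] (np.float64(0.0957903195653884), (1, array([ 0.482, -0.316,  0.213])))
65.0 [-0.02  -0.028  0.132] (np.float64(0.09591783653527312), (1, array([ 0.488, -0.303,  0.213])))
75.0 [-0.018 -0.03   0.138] (np.float64(0.10025574895927832), (1, array([ 0.549, -0.286,  0.172])))
75.0 [-0.018 -0.03   0.138] (np.float64(0.10025574895927832), (
[... 1763 characters left out ...]
9  1.782  0.333 -1.571] (np.float64(0.00508130807079335), (1, array([ 0.506, -0.17 ,  0.07 ]))) (np.float64(0.00508130807079335), (1, array([ 0.506, -0.17 ,  0.07 ])))
tray 59.99999999999999 [ 1.224  1.374 -1.276  2.031  0.502  0.29  -0.44 ] [ 1.203  1.53  -1.161  1.985  0.596  0.244 -0.357] (np.float64(0.0006233772520963382), (1, array([ 0.524, -0.174,  0.07 ]))) (np.float64(0.0006233772520963382), (1, array([ 0.524, -0.174,  0.07 ])))
tray 75.0 [ 1.189  1.464 -1.397  1.819  0.467  0.713 -0.285] [ 1.176  1.607 -1.303  1.776  0.557  0.683 -0.203] (np.float64(0.0010279910531097655), (1, array([ 0.515, -0.149,  0.111]))) (np.float64(0.0010279910531097655), (1, array([ 0.515, -0.149,  0.111])))
```

```bash
python3 - <<'E'
from plan import *
from rig import *
import cv2
np.set_printoptions(precision=4,suppress=True)
W1=json.load(open("p2.json"))["W1"]
t=get_t()
for w in W1[1:]: move_joints(w);print(round(get_t()-t,2),end=" ")
print(get_position(),get_opening(),get_ft_force(),get_t())
cv2.imwrite("pics/side_b.png",capture("side"));cv2.imwrite("pics/top_b.png",capture("top"))
E
```

```text
0.59 1.18 1.78 [ 0.5038 -0.2774  0.1637] 0.06280610513207126 [ 0.3452  1.4367 -2.7573] 13.925
```

View pics/side_b.png

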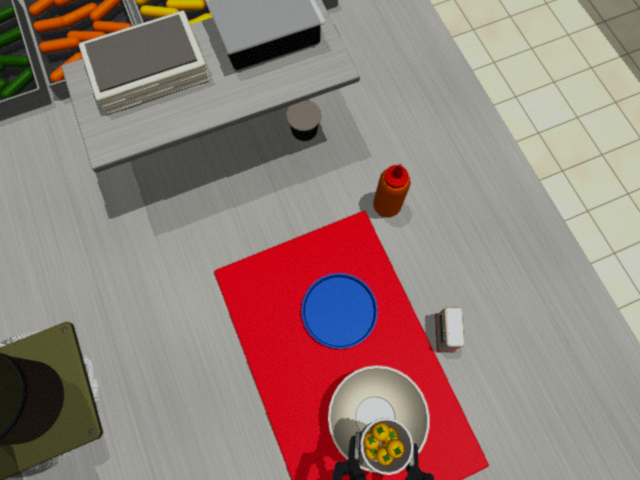

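View pics/top_b.png

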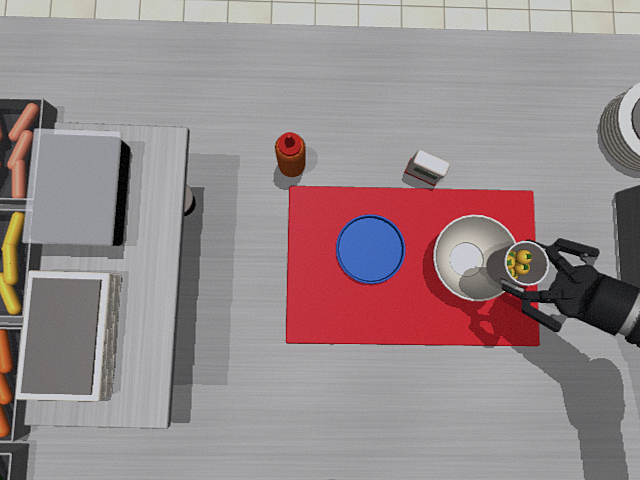

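Top view: the cup mouth is at (526,263), next to the bowl at (476,258). Side view: the mouth is at (386,446), above the bowl's near part, with all tomatoes still inside. I'll triangulate, then pour to 55° and look.

```bash
python3 - <<'E'
from plan import *
from h import *
np.set_printoptions(precision=4,suppress=True)
print("rim",tri([386.5,446.5],[526,263]),"bowl",BOWL)
W2=json.load(open("p2.json"))["W2"]
for w in W2[1:3]: move_joints(w)
print(get_t(),get_position(),get_opening())
cv2.imwrite("pics/side_p.png",capture("side")[240:480,240:560])
cv2.imwrite("pics/top_p.png",capture("top")[130:370,320:640])
E
```

```text
rim (array([ 0.5028, -0.2805,  0.1941]), np.float64(0.0021030002251285723)) bowl [ 0.519 -0.252  0.012]
14.9083 [ 0.4884 -0.3037  0.1122] 0.06295878117994526
```

View pics/side_p.png

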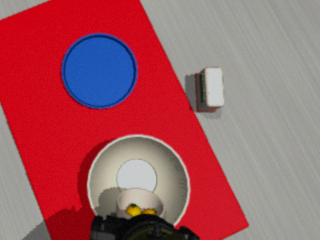

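View pics/top_p.png

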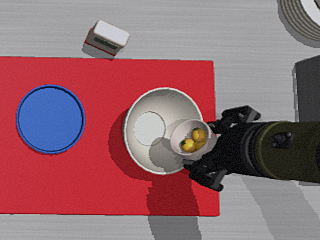

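At 55° the mouth is over the near half of the bowl, facing its centre. Continuing the pour slowly.

```bash
python3 - <<'E'
from plan import *
from h import *
np.set_printoptions(precision=4,suppress=True)
W2=[np.array(w) for w in json.load(open("p2.json"))["W2"]]
for a,b in zip(W2[2:],W2[3:]):
    if a is not W2[-2]: move_joints(((a+b)/2).tolist()); wait(.15)
    move_joints(b.tolist()); wait(.15)
    print(get_t(),get_position(),get_ft_force()[2])
wait(.6)
print(get_t(),get_opening(),get_ft_force())
cv2.imwrite("pics/side_p2.png",capture("side")[240:480,240:560])
cv2.imwrite("pics/top_p2.png",capture("top")[130:370,320:640])
cv2.imwrite("pics/wrist_p2.png",capture("wrist"))
E
```

```text
15.8583 [ 0.483  -0.3132  0.1236] -1.7168339622322966
16.6917 [ 0.4822 -0.3155  0.1368] -1.0112701746935484
17.4917 [ 0.4834 -0.314   0.1501] -0.3050891454418143
17.8917 [ 0.4845 -0.3121  0.1541] -0.5536236290144363
18.4917 0.06322175551909351 [ 0.1758 -0.8558 -1.1682]
```

View pics/side_p2.png

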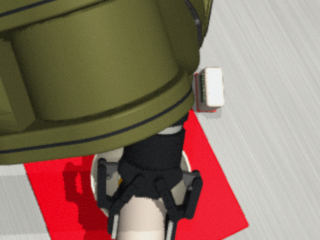

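View pics/top_p2.png

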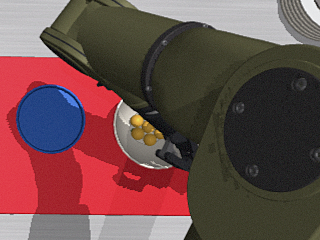

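View pics/wrist_p2.png

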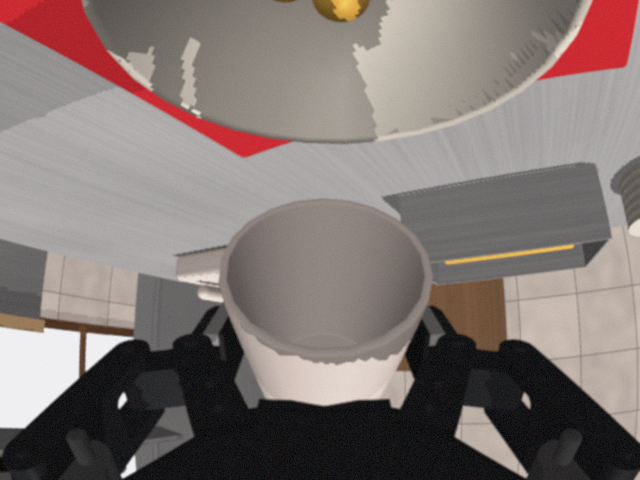

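The wrist view shows the cup empty (mouth at about (325,275)), and the top view shows tomatoes inside the bowl. Next is a tray placement that keeps the gripper clear of the bowl.

```bash
cat > p3.py <<'E'
from plan import *
np.set_printoptions(precision=3,suppress=True)
W2=[np.array(w) for w in json.load(open("p2.json"))["W2"]]
psi=np.deg2rad(60); q0=W2[0]
d=np.array([np.cos(psi),np.sin(psi),0]);B1=BOWL*[1,1,0]-d*.035+[0,0,.116]
def interp(seq,n=5):
    return [a+(b-a)*t for a,b in zip(seq,seq[1:]) for t in np.linspace(0,1,n)]
out={}
for off in ([0,.015],[.008,.015],[0,.02]):
  for ptd in (25,30,35,40,45,50,60,-35,-50,-65):
    pt=np.deg2rad(ptd)
    Bt=TRAY+[off[0],off[1],.0045]
    n=9
    t2=chain([up(B1+(Bt+[0,0,.12]-B1)*t+[0,0,.03*np.sin(np.pi*t)],psi+(pt-psi)*t) for t in np.linspace(0,1,n)[1:]]+[up(Bt+[0,0,z],pt) for z in (.08,.04,.0)],q0)
    if t2 is None: continue
    pos,M=up(Bt,pt)
    rt=chain([(pos-M[:,2]*s,M) for s in (.03,.06,.1)],t2[-1])
    if rt is None: rt=[t2[-1]]
    a=[q0]+t2
    cl=lambda S:min((clear(q,True) for q in interp(S)),key=lambda l:l[0])
    print(off,ptd,"transit",cl(a[:n])[0],"down",cl(a[n-1:]),"rt",len(rt),cl([t2[-1]]+rt)[0],"path",np.abs(np.diff(a,axis=0)).sum(0))
    out[f"{off[0]},{off[1]},{ptd}"]=dict(a=np.array(a).tolist(),rt=np.array(rt).tolist())
json.dump(out,open("p3.json","w"))
E
python3 p3.py
```

```text
big jump 4 [-0.01  0.12 -0.18  0.11  1.53  0.18 -1.58]
fail at 5
big jump 4 [-0.01  0.1  -0.15  0.1   1.19  0.07 -1.24]
fail at 6
big jump 5 [-0.01  0.13 -0.18  0.09  1.32  0.21 -1.35]
fail at 7
[0, 0.015] 40 transit 0.048961983641169965 down (np.float64(0.025892316751152288), (1, array([ 0.466, -0.167,  0.086]))) rt 3 0.02505747938894381 path [0.284 0.627 0.454 0.781 2.183 1.115 2.525]
big jump 6 [-0.01  0.14 -0.19  0.07  1.29  0.18 -1.3 ]
[0, 0.015] 45 transit 0.048604120889664176 down (np.float64(0.018253313748553938), (1, array([ 0.476, -0.173,  0.086]))) rt 3 0.017308923857448377 path [0.261 0.646 0.498 0.708 1.916 1.134 2.197]
big jump 7 [-0.01  0.16 -0.2   0.06  1.2   0.22 -1.2 ]
[0, 0.015] 50 transit 0.04850558955400766 down (np.float64(0.014227477294199072), (1, array([ 0.487, -0.178,  0.086]))) rt 3 0.011690801440711239 path [0.248 0.625 0.504 0.635 1.498 1.126 1.689]
[0, 0.015] 60 transit 0.05055125455711576 down (np.float64(0.013937304274447407), (1, array([ 0.51 , -0.184,  0.086]))) rt 3 0.006451777964397337 path [0.315 0.353 0.292 0.489 0.176 0.749 0.378]
big jump 2 [-0
[... 1990 characters left out ...]
t 0.0486825486469363 down (np.float64(0.021386129605658083), (1, array([ 0.476, -0.168,  0.086]))) rt 3 0.02116254044078501 path [0.272 0.655 0.511 0.717 1.956 1.173 2.241]
[0, 0.02] 50 transit 0.04846223218505619 down (np.float64(0.015816591288354703), (1, array([ 0.487, -0.173,  0.086]))) rt 3 0.014033077507236844 path [0.258 0.608 0.477 0.644 1.546 1.13  1.755]
[0, 0.02] 60 transit 0.05033750199615386 down (np.float64(0.013937304457220898), (1, array([ 0.51 , -0.179,  0.086]))) rt 3 0.009181576048901916 path [0.325 0.358 0.3   0.498 0.174 0.768 0.384]
fail at 2
big jump 1 [ 0.01  0.02 -0.08  0.26  1.14 -0.21 -1.29]
fail at 2
big jump 1 [ 0.    0.03 -0.1   0.28  1.52 -0.13 -1.68]
fail at 2
```

```bash
python3 - <<'E'
from plan import *
from h import *
np.set_printoptions(precision=4,suppress=True)
W2=[np.array(w) for w in json.load(open("p2.json"))["W2"]]
for i in (4,2,0): move_joints(W2[i].tolist())
print(get_t(),get_opening())
a=json.load(open("p3.json"))["0,0.015,40"]["a"]
for i in (2,4,5,6,7,8): move_joints(a[i])
print(get_t(),get_position(),get_opening(),get_joints())
cv2.imwrite("pics/side_t.png",capture("side"));
print([(np.round(np.array(d["at"])*[640,480],1).tolist(),round(d["confidence"],2)) for d in find_in("side","tomato0_center")])
cv2.imwrite("pics/top_t.png",capture("top"))
E
```

```text
20.35 0.06135082152432286
23.5167 [ 0.5398 -0.0506  0.1838] 0.06165543150738639 [ 1.2167  1.4227 -1.4299  2.3379  2.4319  0.4793 -2.5849]
[([361.5, 422.5], 0.74)]
```

View pics/side_t.png

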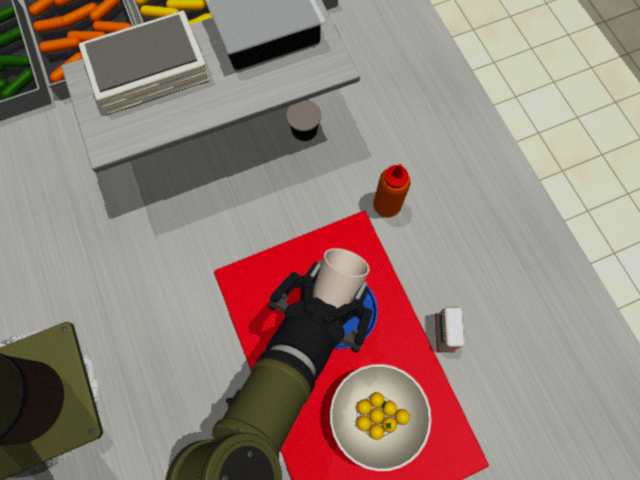

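View pics/top_t.png

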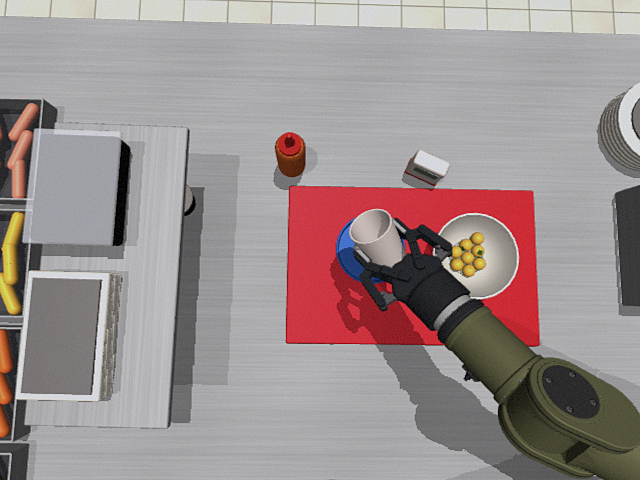

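Eight tomatoes are visible in the bowl, in the side view around (380,415). The cup looks possibly tilted in the hand, and the opening changed from 63.2 to 61.6 mm, so I'll check the wrist view.

```bash
python3 - <<'E'
from plan import *
from h import *
np.set_printoptions(precision=4,suppress=True)
ci=camera_info("wrist");cv2.imwrite("pics/wrist_t.png",capture("wrist"))
pos=get_position();M=R.from_quat(get_ee_rot()).as_matrix()
print(pos,np.rad2deg(np.arcsin(M[2,2])),np.rad2deg(np.arctan2(M[1,2],M[0,2])),M[:,1],get_t(),get_ft_force())
s=cv2.imread("pics/side_t.png");cv2.imwrite("pics/side_t2.png",cv2.resize(s[220:380,250:410],None,fx=4,fy=4,interpolation=cv2.INTER_CUBIC)[:600])
c=np.array([TRAY[0],TRAY[1]+.015])
for n in("side","top"):
    for z,r in((.138,.029),(.222,.034)):
        w=np.array([proj(n,[c[0]+r*np.cos(t),c[1]+r*np.sin(t),z]) for t in np.linspace(0,6.28,60)]);print(n,z,w.mean(0),w.min(0),w.max(0))
E
```

```text
[ 0.5402 -0.0515  0.1842] -28.034032659218404 39.858902327147824 [ 0.6411 -0.7675  0.0004] 23.7167 [ 0.8599 -0.2018 -1.1935]
side 0.138 [337.3592 287.3601] [318.0208 268.9447] [356.1391 306.2027]
side 0.222 [339.5874 273.3098] [314.3754 249.5544] [364.0712 297.7027]
top 0.138 [371.0474 241.4906] [353.3443 224.164 ] [388.7302 259.4585]
top 0.222 [379.3544 235.1762] [355.9962 212.3603] [402.6827 258.8707]
```

View pics/wrist_t.png

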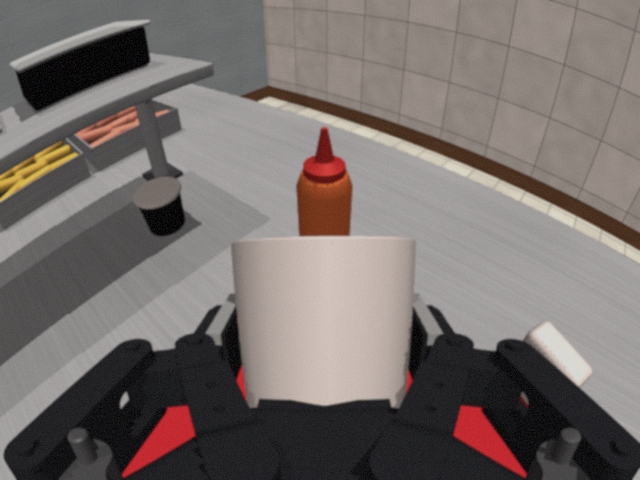

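View pics/side_t2.png

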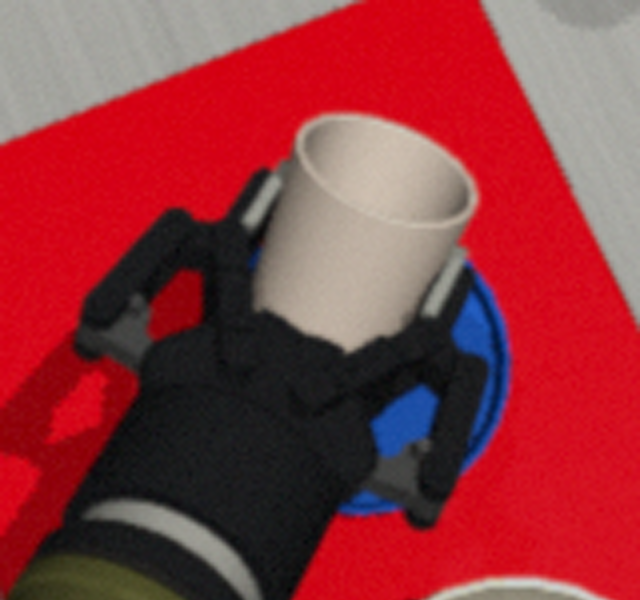

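The cup has pivoted in the grip: the wrist view sees its rim edge-on at row 240, and in the side view it leans mouth-forward. I'll quantify the cup's pose in the tool frame and see whether the bowl moved.

```bash
t=pics/top_t.png; python3 - <<'E'
import cv2
s=cv2.imread("pics/top_t.png");cv2.imwrite("pics/top_t2.png",cv2.resize(s[180:310,320:530],None,fx=3.8,fy=3.8,interpolation=cv2.INTER_CUBIC))
E
python3 - <<'E'
from h import *
np.set_printoptions(precision=4,suppress=True)
# bowl now
for n in ["side","top"]:
    im=cv2.imread(f"pics/{n}_t.png"); hsv=cv2.cvtColor(im,cv2.COLOR_BGR2HSV)
    # yellow tomatoes
    y=cv2.inRange(hsv,(18,140,90),(32,255,255)); sub=y[340:480,320:440] if n=="side" else y[210:310,430:525]
    print(n,"yellow area px",int((sub>0).sum()))
print("bowl now approx:",onz("side",(380.7,417.5),.072),onz("top",(476.5,256),.072))
E
```

```text
side yellow area px 1399
top yellow area px 929
bowl now approx: [ 0.5245 -0.2521  0.072 ] [ 0.5213 -0.2512  0.072 ]
```

View pics/top_t2.png

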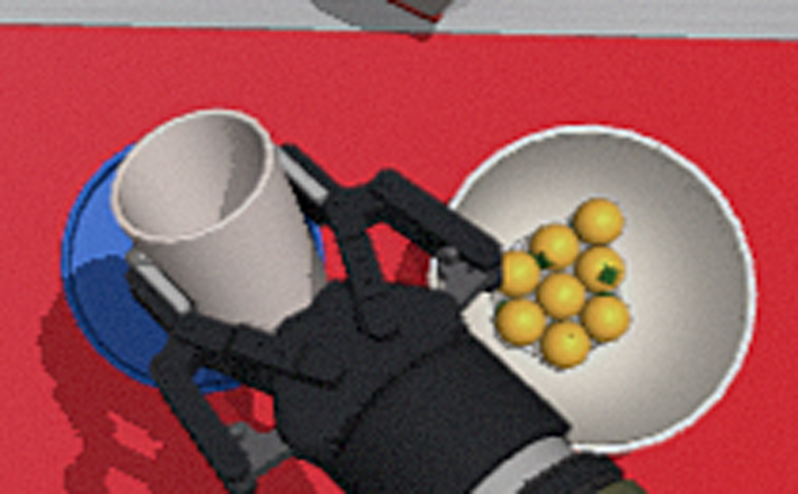

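```bash
python3 - <<'E'
from plan import *
from h import *
from scipy.optimize import least_squares
np.set_printoptions(precision=4,suppress=True)
S=np.array([(296,150),(340,115),(400,125),(460,160),(477,195),(450,222),(410,225),(350,200),(315,175)])/4+[250,220]
Tp=np.array([(115,195),(140,150),(215,110),(262,125),(272,155),(250,195),(215,230),(170,240),(130,228)])/3.8+[320,180]
pos=get_position();M=R.from_quat(get_ee_rot()).as_matrix()
def circ(v):
    al,x,y,z=v; c=M@[np.cos(al),0,np.sin(al)];u=M@[0,1,0];w=np.cross(c,u);C=pos+M@[x,y,z]
    return [C+.034*(np.cos(t)*u+np.sin(t)*w) for t in np.linspace(0,2*np.pi,181)],c,C
def f(v):
    P,_,_=circ(v);out=[]
    for n,obs in(("side",S),("top",Tp)):
        w=np.array([proj(n,p) for p in P]);dd=np.linalg.norm(obs[:,None]-w[None],axis=2);out.append(dd.min(1))
    return np.concatenate(out)
for a0 in(-.4,0,.3,.6):
    s=least_squares(f,[a0,.04,0,0]);P,c,C=circ(s.x)
    print(np.rad2deg(s.x[0]),s.x[1:],"cost",s.cost,"tilt",np.rad2deg(np.arccos(c[2])),"rim",C,"base",C-.084*c)
    b=s.x[[1,3]]-.084*np.array([np.cos(s.x[0]),np.sin(s.x[0])]); print("  base in tool x,z",b,"grip point dist from base along axis",-(b+[0,.005])@np.array([np.cos(s.x[0]),np.sin(s.x[0])]),"perp",(b+[0,.005])@np.array([-np.sin(s.x[0]),np.cos(s.x[0])]))
E
```

```text
Traceback (most recent call last):
  File "h.py", line 16, in proj
    ci=camera_info(n);K=np.array(ci["K"]);T=np.linalg.inv(np.array(ci["pose"]))
ValueError: time passes only in moves, steps and waits
```

```bash
cat > cupfit.py <<'E'
from plan import *
import h; from h import *
from scipy.optimize import least_squares
np.set_printoptions(precision=4,suppress=True)
CI={n:(np.array(camera_info(n)["K"]),np.linalg.inv(np.array(camera_info(n)["pose"]))) for n in("side","top")}
def projm(n,P):
    K,T=CI[n];q=(T[:3,:3]@np.array(P).T+T[:3,3:]).T@K.T;return q[:,:2]/q[:,2:]
def fit(S,Tp,pos,M):
    def circ(v):
        al,x,y,z=v; c=M@[np.cos(al),0,np.sin(al)];u=M@[0,1,0];w=np.cross(c,u);C=pos+M@[x,y,z]
        t=np.linspace(0,2*np.pi,181)[:,None];return C+.034*(np.cos(t)*u+np.sin(t)*w),c,C
    def f(v):
        P,_,_=circ(v)
        return np.concatenate([np.linalg.norm(o[:,None]-projm(n,P)[None],axis=2).min(1) for n,o in(("side",S),("top",Tp))])
    for a0 in(-.4,.3):
        s=least_squares(f,[a0,.04,0,0],x_scale=[.1,.01,.01,.01]);P,c,C=circ(s.x);al=s.x[0]
        print(np.rad2deg(al),s.x[1:],"cost",s.cost,"tilt",np.rad2deg(np.arccos(c[2])),"rim",C,"base",C-.084*c)
        b=s.x[[1,3]]-.084*np.array([np.cos(al),np.sin(al)]); e=b+[0,.005]
        print("  base in tool x,z",b,"grip height",-e@np.array([np.cos(al),np.sin(al)]),"perp",e@np.array([-np.sin(al),np.cos(al)]))
E
python3 - <<'E'
from cupfit import *
S=np.array([(296,150),(340,115),(400,125),(460,160),(477,195),(450,222),(410,225),(350,200),(315,175)])/4+[250,220]
Tp=np.array([(115,195),(140,150),(215,110),(262,125),(272,155),(250,195),(215,230),(170,240),(130,228)])/3.8+[320,180]
print(get_t());fit(S,Tp,get_position(),R.from_quat(get_ee_rot()).as_matrix())
E
```

```text
23.7167
19.882897529840026 [ 0.0372 -0.0006 -0.0014] cost 7.361075303055209 tilt 47.91693846045824 rim [ 0.5522 -0.0407  0.2176] base [ 0.5044 -0.0807  0.1613]
  base in tool x,z [-0.0418 -0.03  ] grip height 0.04783975806576575 perp -0.00927129450867613
19.94374926566385 [ 0.0376 -0.0007 -0.0017] cost 7.352201429108241 tilt 47.97779018518273 rim [ 0.5521 -0.0406  0.2182] base [ 0.5042 -0.0806  0.1619]
  base in tool x,z [-0.0414 -0.0304] grip height 0.047553429876319324 perp -0.009763060541793735
```

```bash
cat > p4.py <<'E'
from plan import *
np.set_printoptions(precision=3,suppress=True)
q0=np.array([ 1.2167,1.4227,-1.4299,2.3379,2.4319,0.4793,-2.5849])
def tp(piv,yaw,pd):
    M=Rtool(np.deg2rad(yaw),np.deg2rad(pd));return np.array(piv)+M[:,2]*.005,M
a=[np.array(x) for x in json.load(open("p3.json"))["0,0.015,40"]["a"]]
def interp(seq,n=5):
    return [a+(b-a)*t for a,b in zip(seq,seq[1:]) for t in np.linspace(0,1,n)]
res={}
for yaw in (70,80,90,100):
  for X in ([.42,.02],[.45,.03],[.46,.04],[.44,.0]):
    # start from a[3] (yaw ~52, between)
    B=np.array([*X,.012])
    T0,_=fkall(a[3]);p0=T0[:3,3]-T0[:3,2]*.005;y0=np.rad2deg(np.arctan2(T0[1,2],T0[0,2]))
    c=chain([tp(p0+(B+[0,0,.12]-p0)*t,y0+(yaw-y0)*t,28+(5-28)*t) for t in np.linspace(0,1,7)[1:]]+[tp(B+[0,0,z],yaw,5) for z in (.09,.065,.047)]+[tp(B+[0,0,.047],yaw,p) for p in (12,20,28)],a[3])
    if c is None: continue
    cl=lambda S:min((clear(q,True) for q in interp(S)),key=lambda l:l[0])
    print(yaw,X,"transit",cl([a[3]]+c[:6])[0],"press",cl(c[6:]),"step",np.abs(np.diff([a[3]]+c,axis=0)).max(1).round(2),"q",c[8])
    res[f"{yaw},{X[0]},{X[1]}"]=np.array(c).tolist()
json.dump(res,open("p4.json","w"))
E
python3 p4.py
```

```text
70 [0.42, 0.02] transit 0.04563087126850335 press (np.float64(0.021368156076758703), (0, array([ 0.44 , -0.049,  0.021]))) step [0.07 0.08 0.08 0.08 0.09 0.09 0.05 0.04 0.03 0.14 0.17 0.57] q [ 1.408  1.981 -1.288  2.07   0.613  0.494 -0.09 ]
70 [0.45, 0.03] transit 0.04565069501061539 press (np.float64(0.006208572734938814), (5, array([ 0.47 , -0.039,  0.026]))) step [0.07 0.08 0.08 0.08 0.09 0.09 0.05 0.04 0.03 0.14 0.17 0.45] q [ 1.341  1.982 -1.314  2.027  0.607  0.476 -0.099]
70 [0.46, 0.04] transit 0.045774381842248774 press (np.float64(0.0019623522803459137), (5, array([ 0.469, -0.06 ,  0.024]))) step [0.07 0.07 0.08 0.08 0.09 0.09 0.05 0.04 0.03 0.14 0.17 0.69] q [ 1.309  1.982 -1.318  2.022  0.612  0.45  -0.107]
70 [0.44, 0.0] transit 0.04530649602200376 press (np.float64(0.00997289013344363), (5, array([ 0.46 , -0.069,  0.026]))) step [0.07 0.08 0.08 0.08 0.09 0.09 0.05 0.04 0.03 0.13 0.16 0.17] q [ 1.404  1.98  -1.329  1.998  0.578  0.57  -0.072]
80 [0.42, 0.02] transit 0.045118671784562775 press (np.float64(0.02136815151885049), (0, array([ 0.452, -0.044,  0.021]))) step 
[... 2093 characters left out ...]
58366806054381 press (np.float64(-0.04041781579622369), (1, array([ 0.504, -0.279,  0.087]))) step [0.1  0.11 0.09 0.09 0.09 0.09 0.04 0.03 0.02 0.08 0.1  0.1 ] q [ 1.079  1.89  -1.37   1.636  0.352  1.119  0.146]
100 [0.46, 0.04] transit 0.03258363138697779 press (np.float64(-0.040417894849949086), (1, array([ 0.514, -0.269,  0.087]))) step [0.1  0.11 0.09 0.09 0.09 0.1  0.04 0.03 0.02 0.08 0.1  0.1 ] q [ 1.051  1.888 -1.371  1.624  0.344  1.105  0.149]
100 [0.44, 0.0] transit 0.03200459278462574 press (np.float64(-0.0409464917287331), (1, array([ 0.474, -0.191,  0.076]))) step [0.11 0.12 0.1  0.1  0.1  0.1  0.04 0.03 0.02 0.08 0.09 0.1 ] q [ 1.125  1.886 -1.37   1.616  0.352  1.185  0.155]
```

```bash
cat > p5.py <<'E'
from plan import *
np.set_printoptions(precision=3,suppress=True)
q0=np.array([ 1.2167,1.4227,-1.4299,2.3379,2.4319,0.4793,-2.5849])
def tp(piv,yaw,pd):
    M=Rtool(np.deg2rad(yaw),np.deg2rad(pd));return np.array(piv)+M[:,2]*.005,M
def interp(seq,n=5):
    return [a+(b-a)*t for a,b in zip(seq,seq[1:]) for t in np.linspace(0,1,n)]
cl=lambda S:min((clear(q,True) for q in interp(S)),key=lambda l:l[0])
res={}
T0,_=fkall(q0);p0=T0[:3,3]-T0[:3,2]*.005
print("pivot now",p0)
for X in ([.43,.03],[.45,.03]):
  for yaw in (20,40,60,75):
    B=np.array([*X,.012])
    c=chain([tp(p0+(B+[0,0,.14]-p0)*t,40+(yaw-40)*t,28+(80-28)*t) for t in np.linspace(0,1,6)[1:]]+[tp(B+[0,0,z],yaw,80) for z in (.07,.032)]+[tp(B+[0,0,.032],yaw,p) for p in (90,100,109,118)],q0)
    if c is None: print(X,yaw);continue
    up_=chain([tp(B+[0,0,.032+.1*t],yaw,118-90*t) for t in (.25,.5,.75,1)],c[-1])
    print(X,yaw,"transit",cl([q0]+c[:5])[0],"press",cl(c[5:]),"step",np.abs(np.diff([q0]+c,axis=0)).max(1).round(2),"\n  ",c[4],c[-1], "up",None if up_ is None else (np.abs(np.diff([c[-1]]+up_,axis=0)).max(1).round(2),up_[-1],cl(up_)[0]))
    res[f"{X[0]},{X[1]},{yaw}"]=np.array(c).tolist()
json.dump(res,open("p5.json","w"))
E
python3 p5.py
```

```text
pivot now [ 0.536 -0.053  0.186]
fail at 0
[0.43, 0.03] 20
fail at 5
[0.43, 0.03] 40
[0.43, 0.03] 60 transit 0.05042691270321595 press (np.float64(0.07172662412467377), (0, array([0.425, 0.106, 0.072]))) step [0.19 0.19 0.23 0.5  0.2  0.36 0.14 0.25 0.2  0.14 0.14] 
   [ 0.51   0.798 -0.973  2.285  1.246  0.539 -1.93 ] [ 0.088  1.129 -0.845  1.967  1.064  1.205 -1.979] up (array([0.29, 0.36, 0.31, 0.25]), array([ 1.203,  1.547, -1.408,  2.443,  2.127,  0.411, -2.078]), np.float64(0.049274564898237755))
[0.43, 0.03] 75 transit 0.04946113762590426 press (np.float64(0.06528406861407667), (6, array([0.458, 0.136, 0.251]))) step [0.23 0.26 0.85 0.16 0.17 0.29 0.13 0.14 0.13 0.12 0.12] 
   [ 0.607  0.897 -1.165  2.244  1.192  0.715 -1.623] [ 0.058  1.136 -0.88   2.052  1.196  1.237 -1.912] up (array([0.3 , 0.33, 0.31, 0.57]), array([ 1.197,  1.543, -1.43 ,  2.235,  1.057,  0.441, -0.908]), np.float64(0.05063131137406568))
fail at 0
[0.45, 0.03] 20
fail at 1
[0.45, 0.03] 40 transit 0.04845235446893076 press (np.float64(0.04873081737763854), (8, array([ 0.182, -0.08 ,  0.399]))) step [0.16 0
[... 315 characters left out ...]
9 0.34 0.15 0.24 0.18 0.14 0.14] 
   [ 0.524  0.824 -1.     2.228  1.197  0.586 -1.861] [ 0.09   1.133 -0.836  1.91   1.051  1.225 -1.923] up (array([0.31, 0.35, 0.3 , 0.25]), array([ 1.182,  1.537, -1.402,  2.394,  2.081,  0.384, -2.033]), np.float64(0.048688485807910686))
[0.45, 0.03] 75 transit 0.049387759709973444 press (np.float64(0.0638956499658678), (5, array([ 0.478, -0.03 ,  0.09 ]))) step [0.24 0.27 0.89 0.17 0.16 0.26 0.13 0.14 0.13 0.12 0.12] 
   [ 0.614  0.928 -1.191  2.187  1.167  0.767 -1.574] [ 0.07   1.141 -0.881  1.997  1.189  1.26  -1.853] up (array([0.29, 0.32, 0.3 , 0.55]), array([ 1.173,  1.54 , -1.43 ,  2.187,  1.003,  0.451, -0.855]), np.float64(0.051351671339080945))
```

```bash
python3 - <<'E'
from plan import *
from h import *
np.set_printoptions(precision=4,suppress=True)
c=json.load(open("p5.json"))["0.45,0.03,60"]
for i in (1,3,4): move_joints(c[i])
print(get_t(),get_position(),get_opening(),get_ft_force())
cv2.imwrite("pics/wrist_r.png",capture("wrist"));s=capture("side");cv2.imwrite("pics/side_r.png",cv2.resize(s[160:320,220:420],None,fx=3.5,fy=3.5))
E
```

```text
25.3 [0.4507 0.0317 0.1465] 0.06165319245964249 [ 0.1499 -0.9023 -1.367 ]
```

View pics/wrist_r.png

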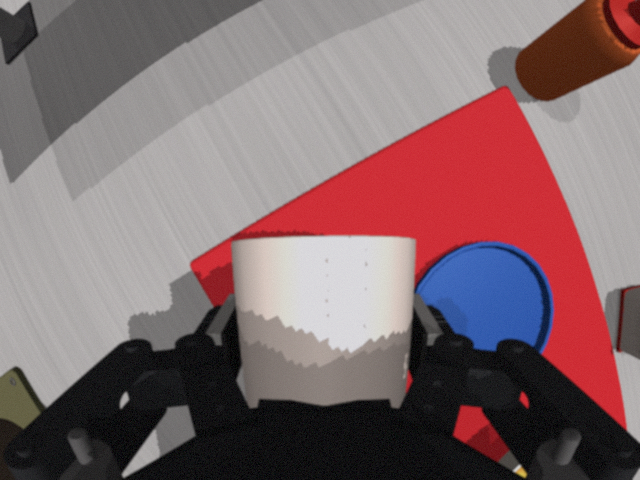

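View pics/side_r.png

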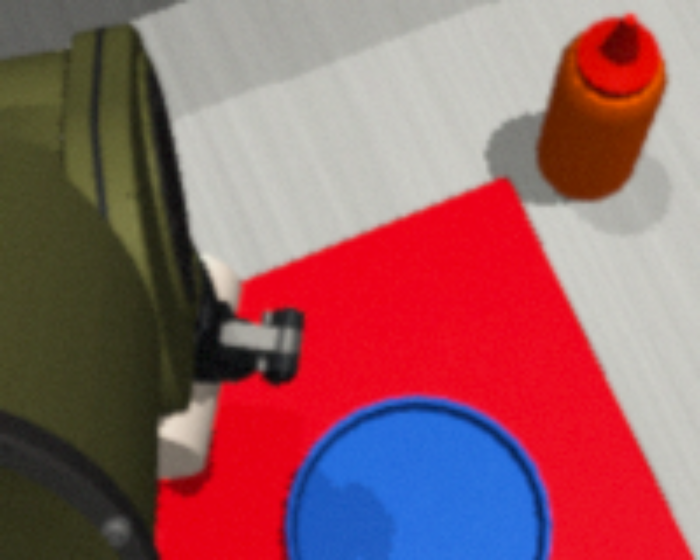

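The wrist view shows the cup lying across the fingers, its mouth edge at row 238. Next I press it onto the board in small force-watched steps to turn it back in the grip.

```bash
python3 - <<'E'
from plan import *
from h import *
np.set_printoptions(precision=3,suppress=True)
def tp(piv,yaw,pd):
    M=Rtool(np.deg2rad(yaw),np.deg2rad(pd));return (np.array(piv)+M[:,2]*.005).tolist(),R.from_matrix(M).as_quat().tolist()
B=np.array([.45,.03,.012])
f0=np.array(get_ft_force());t=get_t()
servo_line(*tp(B+[0,0,.062],60,80),velocity=.12)
print(get_t()-t,get_ft_force()-f0)
for z in (.052,.047,.043,.040,.037,.034,.032):
    servo_line(*tp(B+[0,0,z],60,80),velocity=.03)
    f=np.array(get_ft_force())-f0;print(z,round(get_t(),2),get_position()[2],f,get_opening())
    if f[2]>35: break
cv2.imwrite("pics/wrist_r2.png",capture("wrist"))
E
```

```text
0.8000000000000007 [ 0.545  0.412 -0.479]
0.052 26.68 0.05898237676185656 [ 0.877  0.117 -0.115] 0.061529905622986346
0.047 27.0 0.05385803257882201 [ 1.169 -0.987 -0.457] 0.06151678352109939
0.043 27.28 0.049877093516433615 [0.861 0.168 0.497] 0.06141217022699577
0.04 27.53 0.046898873039924835 [ 1.341 -0.216 -0.537] 0.06136590104641837
0.037 27.78 0.04427588744659266 [-0.071  0.427  4.371] 0.06156400532183519
0.034 28.03 0.042839841370077396 [-4.651 -8.053 27.45 ] 0.061378737789799326
0.032 28.28 0.041535236140082324 [ -6.424 -11.896  39.309] 0.06179781564266569
```

View pics/wrist_r2.png

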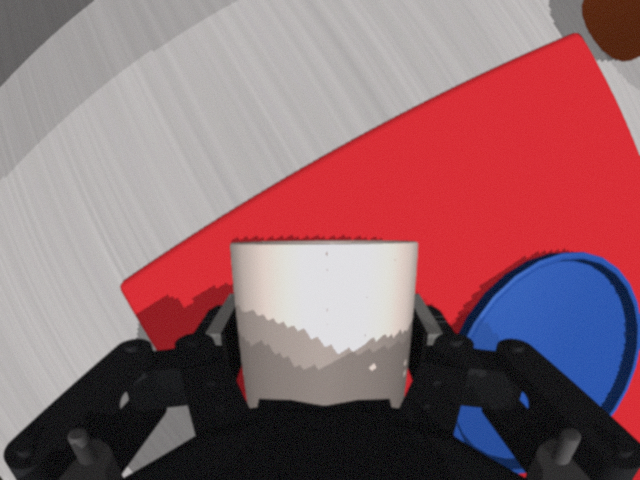

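```bash
python3 - <<'E'
from plan import *
from h import *
np.set_printoptions(precision=3,suppress=True)
def tp(piv,yaw,pd):
    M=Rtool(np.deg2rad(yaw),np.deg2rad(pd));return (np.array(piv)+M[:,2]*.005).tolist(),R.from_matrix(M).as_quat().tolist()
B=np.array([.45,.03,.012]); z=.0355
servo_line(*tp(B+[0,0,z],60,80),velocity=.03); print(get_ft_force(),get_t())
for p in (85,90,95,100):
    pos,q=tp(B+[0,0,z],60,p)
    try: servo_line(pos,q,velocity=.012)
    except Exception as e: print("ex",repr(e)); break
    f=np.array(get_ft_force());print(p,z,round(get_t(),2),get_position(),f,get_ft_torque(),get_opening())
    if f[2]>28: z+=.001
    if f[2]>45: break
print(get_joints())
cv2.imwrite("pics/wrist_r3.png",capture("wrist"))
E
```

```text
[-1.303 -1.677  6.273] 28.6
85 0.0355 28.87 [0.451 0.032 0.043] [1.245 1.768 2.771] [ 0.532 -0.459 -0.046] 0.06124438080788891
90 0.0355 29.12 [0.451 0.032 0.043] [1.738 2.522 5.323] [ 0.79  -0.56   0.004] 0.061489420851722536
95 0.0355 29.38 [0.45  0.029 0.043] [ 0.497  0.095 10.579] [ 0.189 -0.26  -0.014] 0.06109615374817575
100 0.0355 29.62 [0.448 0.026 0.043] [-2.57  -4.737 19.208] [-0.879  0.433  0.034] 0.06156178545094874
[ 0.202  1.012 -0.779  2.104  1.21   0.826 -1.982]
```

View pics/wrist_r3.png

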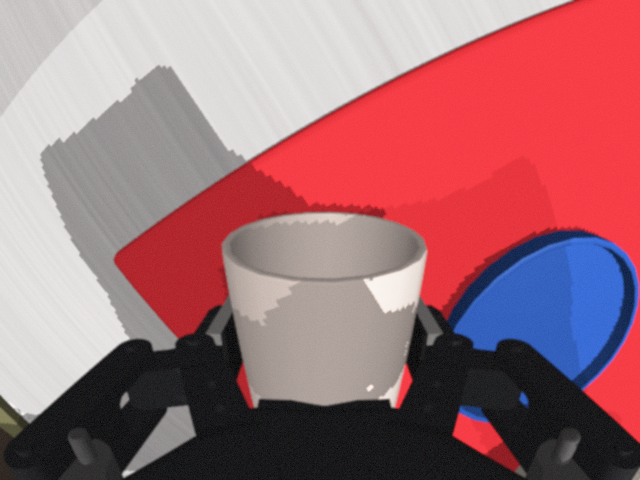

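It works: the mouth has opened to rows 213–280. Continuing toward the original grip angle, where the rim spans rows 202–355.

```bash
python3 - <<'E'
from plan import *
from h import *
np.set_printoptions(precision=3,suppress=True)
def tp(piv,yaw,pd):
    M=Rtool(np.deg2rad(yaw),np.deg2rad(pd));return (np.array(piv)+M[:,2]*.005).tolist(),R.from_matrix(M).as_quat().tolist()
B=np.array([.45,.03,.012]); z=.0355
for p in (105,110,115,120,124):
    pos,q=tp(B+[0,0,z],60,p)
    try: servo_line(pos,q,velocity=.012)
    except Exception as e: print("ex",repr(e)); break
    f=np.array(get_ft_force());print(p,z,round(get_t(),2),get_position(),f,get_ft_torque()[:2])
    if f[2]>28: z+=.001
    if f[2]>45: break
print(get_joints())
cv2.imwrite("pics/wrist_r4.png",capture("wrist"))
E
```

```text
105 0.0355 29.93 [0.447 0.022 0.044] [-3.269 -9.275 27.545] [-2.404  1.078]
110 0.0355 30.18 [0.446 0.02  0.045] [ -3.949 -11.333  32.212] [-3.161  1.291]
115 0.0365 30.43 [0.446 0.019 0.047] [ -3.638 -10.843  32.711] [-3.579  1.286]
120 0.0375 30.68 [0.447 0.02  0.049] [-2.242 -7.289 31.995] [-3.474  1.257]
124 0.0385 30.93 [0.447 0.02  0.05 ] [-0.382 -7.343 30.629] [-3.251  1.133]
[-0.018  1.107 -0.687  1.852  0.938  1.245 -1.835]
```

View pics/wrist_r4.png

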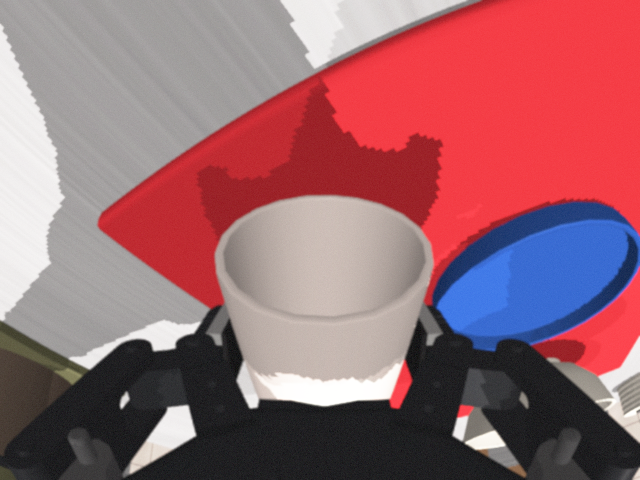

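```bash
cat > p6.py <<'E'
from plan import *
np.set_printoptions(precision=3,suppress=True)
def tp(piv,yaw,pd):
    M=Rtool(np.deg2rad(yaw),np.deg2rad(pd));return np.array(piv)+M[:,2]*.005,M
def interp(seq,n=5):
    return [a+(b-a)*t for a,b in zip(seq,seq[1:]) for t in np.linspace(0,1,n)]
cl=lambda S:min((clear(q,True) for q in interp(S)),key=lambda l:l[0])
q0=np.array([-0.018,1.107,-0.687,1.852,0.938,1.245,-1.835])
P0=np.array([.447,.02,.05])
for yaw in (40,45):
    Pt=np.array([TRAY[0],TRAY[1]+.015,.016+.047])
    c0=chain([tp(P0+[0,0,.08],60,118)],q0)
    if c0 is None: continue
    S=P0+[0,0,.08];E=Pt+[0,0,.08]
    c=chain([tp(S+(E-S)*t+[0,0,.06*np.sin(np.pi*t)],60+(yaw-60)*t,118-90*t) for t in np.linspace(0,1,7)[1:]],c0[-1])
    if c is None: continue
    dn=chain([tp(Pt+[0,0,z],yaw,28) for z in (.05,.02,0)],c[-1])
    rt=chain([tp(Pt-Rtool(np.deg2rad(yaw),np.deg2rad(28))[:,2]*s,yaw,28) for s in (.03,.06,.1)],dn[-1]) if dn else None
    print(yaw,"steps",np.abs(np.diff([q0]+c0+c,axis=0)).max(1).round(2),cl([q0]+c0+c),"dn",dn and cl(dn),"rt",rt and cl(rt),"\n",c[-1],dn and dn[-1],rt and rt[-1])
    if rt: json.dump(dict(c=np.array(c0+c).tolist(),dn=np.array(dn).tolist(),rt=np.array(rt).tolist()),open(f"p6_{yaw}.json","w"))
E
python3 p6.py
```

```text
40 steps [0.17 0.21 0.23 0.28 0.53 0.47 0.4 ] (np.float64(0.05087080073067668), (8, array([ 0.072, -0.188,  0.39 ]))) dn (np.float64(0.02418884773708716), (1, array([ 0.466, -0.167,  0.082]))) rt (np.float64(0.023969948235652155), (1, array([ 0.469, -0.165,  0.081]))) 
 [ 1.224  1.555 -1.43   2.328  2.409  0.54  -2.449] [ 1.238  1.712 -1.328  2.274  2.517  0.529 -2.359] [ 1.418  1.549 -1.279  2.348  2.443  0.354 -2.339]
45 steps [0.17 0.21 0.22 0.26 0.42 0.73 0.32] (np.float64(0.049770241272694166), (8, array([ 0.07 , -0.187,  0.395]))) dn (np.float64(0.015743947729178986), (1, array([ 0.476, -0.173,  0.082]))) rt (np.float64(0.015463088411417613), (1, array([ 0.479, -0.171,  0.081]))) 
 [ 1.242  1.549 -1.43   2.26   2.162  0.429 -2.161] [ 1.251  1.699 -1.333  2.209  2.262  0.423 -2.077] [ 1.403  1.487 -1.212  2.258  2.164  0.175 -2.03 ]
```

```bash
python3 - <<'E'
from plan import *
from h import *
np.set_printoptions(precision=4,suppress=True)
d=json.load(open("p6_40.json"))
for i in (0,2,3,4,5,6): move_joints(d["c"][i])
print(get_t(),get_position(),get_opening(),get_ft_force())
cv2.imwrite("pics/wrist_s.png",capture("wrist"))
s=capture("side");cv2.imwrite("pics/side_s.png",cv2.resize(s[220:380,250:450],None,fx=4,fy=4,interpolation=cv2.INTER_CUBIC)[:600])
s=capture("top");cv2.imwrite("pics/top_s.png",cv2.resize(s[180:310,320:530],None,fx=3.8,fy=3.8,interpolation=cv2.INTER_CUBIC))
E
```

```text
33.9083 [ 0.5403 -0.0493  0.1417] 0.061082818108748264 [ 0.6953  0.5008 -1.2754]
```

View pics/wrist_s.png

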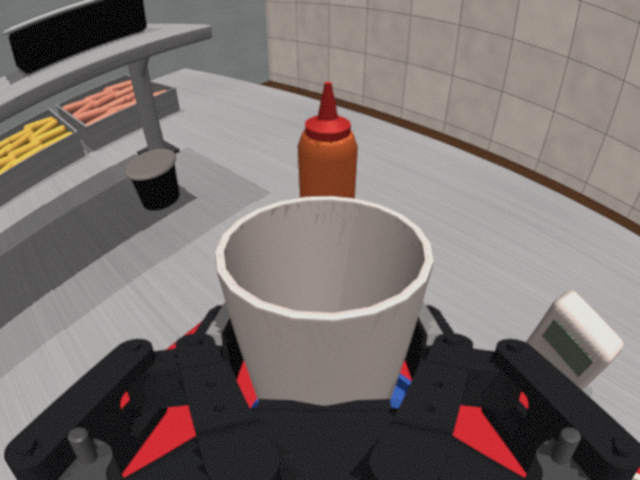

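View pics/side_s.png

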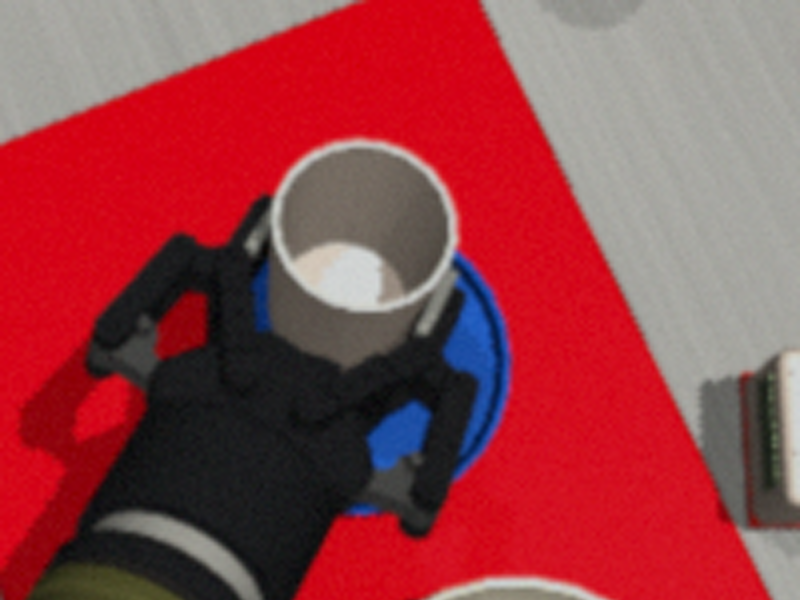

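View pics/top_s.png

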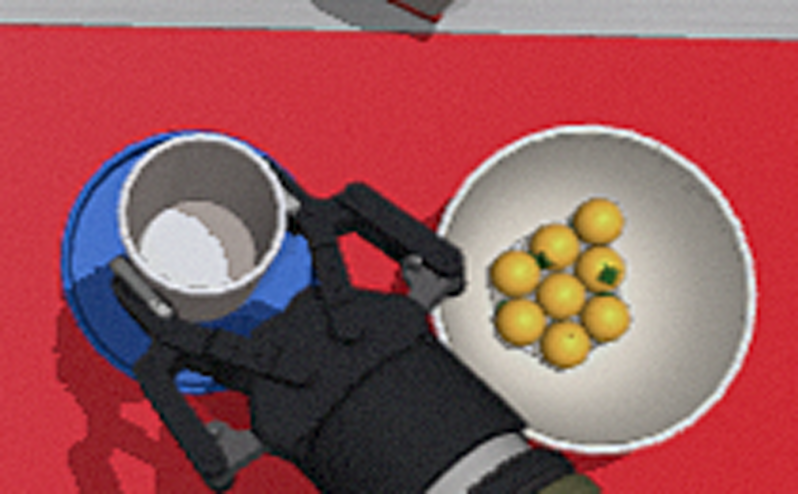

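The cup is nearly upright now and over the tray, and all eight tomatoes are in the bowl. I'll fit its pose, then lower it.

```bash
python3 - <<'E'
from cupfit import *
S=np.array([(272,222),(290,175),(362,140),(430,172),(457,228),(440,280),(385,311),(320,290),(285,255)])/4+[250,220]
Tp=np.array([(119,200),(140,160),(200,135),(262,160),(287,215),(265,268),(210,295),(155,272),(125,235)])/3.8+[320,180]
fit(S,Tp,get_position(),R.from_quat(get_ee_rot()).as_matrix())
print(tri([364/4+250,226/4+220],[203/3.8+320,215/3.8+180]))
E
```

```text
-10.608324780641507 [ 0.0385  0.0011 -0.0197] cost 8.967665767311175 tilt 17.429514918124116 rim [ 0.5419 -0.0498  0.1862] base [ 0.5229 -0.0663  0.1061]
  base in tool x,z [-0.0441 -0.0042] grip height 0.04346451290422685 perp -0.0073504392513233825
-10.609387287731964 [ 0.0385  0.0011 -0.0197] cost 8.96766561834348 tilt 17.428452550133933 rim [ 0.5419 -0.0498  0.1862] base [ 0.5229 -0.0663  0.1061]
  base in tool x,z [-0.0441 -0.0042] grip height 0.0434644198179596 perp -0.007349649724777792
(array([ 0.5405, -0.05  ,  0.185 ]), np.float64(0.0028675155395338405))
```

```bash
python3 - <<'E'
from plan import *
from h import *
np.set_printoptions(precision=4,suppress=True)
p=get_position();q=get_ee_rot();f0=np.array(get_ft_force());p=np.array(p)
def lz(z,v): servo_line([p[0],p[1],z],None,velocity=v)
lz(.075,.08);print(round(get_t(),2),get_ft_force()-f0)
z=.075
while z>.054:
    z-=.003; lz(z,.03); f=np.array(get_ft_force())-f0
    print(round(z,3),round(get_t(),2),get_position(),f)
    if f[2]>22: break
print(get_joints(),clear(get_joints(),True))
cv2.imwrite("pics/wrist_d.png",capture("wrist"))
E
```

```text
35.02 [-0.6501  0.9035 -0.0189]
0.072 35.27 [ 0.5408 -0.0496  0.0721] [-1.0622  0.335  -1.0333]
0.069 35.52 [ 0.5407 -0.0496  0.0688] [-0.0821  0.3893 -0.9457]
0.066 35.77 [ 0.5407 -0.0496  0.0657] [-0.7849  1.4398 -1.9161]
0.063 36.02 [ 0.5407 -0.0496  0.0628] [-0.7129 -0.0588 -0.072 ]
0.06 36.27 [ 0.5412 -0.049   0.0618] [-0.027   0.2822  4.2633]
0.057 36.52 [ 0.5414 -0.0487  0.0617] [-4.3378 -3.9015 13.7848]
0.054 36.77 [ 0.5418 -0.0483  0.0617] [-8.5467 -7.3952 22.0207]
[ 1.2388  1.7224 -1.3302  2.2706  2.5275  0.5221 -2.3515] (np.float64(0.02406050786852014), (1, array([ 0.469, -0.166,  0.082])))
```

View pics/wrist_d.png

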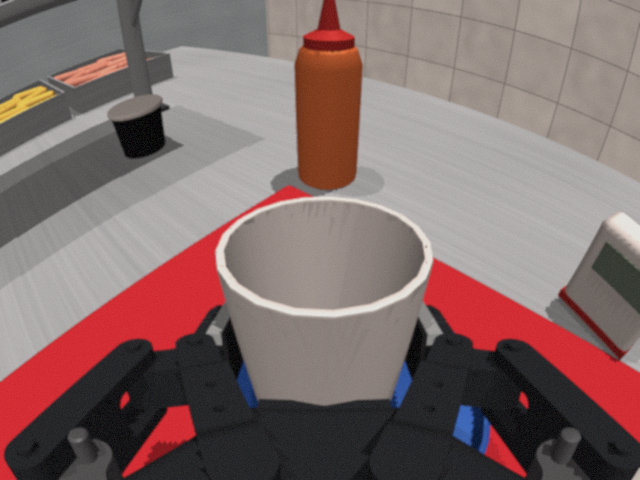

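The cup's front edge is touching with 22 N, but it's stuck in the grip with about 11–17° of tilt. I'll back off and level it by pitching the tool up before setting it down.

```bash
python3 - <<'E'
from plan import *
from h import *
np.set_printoptions(precision=4,suppress=True)
M0=R.from_quat(get_ee_rot()).as_matrix(); yaw=np.arctan2(M0[1,2],M0[0,2])
piv=np.array([.5403,-.0493,.0655])-M0[:,2]*.005; piv[2]=.0685
f0=np.array([.7,.5,-1.3])
def tp(piv,pd):
    M=Rtool(yaw,np.deg2rad(pd));return (piv+M[:,2]*.005).tolist(),R.from_matrix(M).as_quat().tolist()
servo_line(*tp(piv,27),velocity=.04); print(get_t(),get_position(),get_ft_force()-f0)
servo_line(*tp(piv,14),velocity=.01); print(get_t(),get_position(),get_ft_force()-f0)
q=get_joints();print(q,clear(q,True))
for n in("side","top","wrist"):
    s=capture(n)
    if n=="side": s=cv2.resize(s[220:380,250:450],None,fx=4,fy=4,interpolation=cv2.INTER_CUBIC)[:600]
    if n=="top": s=cv2.resize(s[180:310,320:530],None,fx=3.8,fy=3.8,interpolation=cv2.INTER_CUBIC)
    cv2.imwrite(f"pics/{n}_u.png",s)
E
```

```text
37.2833 [ 0.5401 -0.0495  0.0651] [-0.2375 -0.5545  0.929 ]
37.6583 [ 0.5406 -0.0493  0.0662] [-0.8236 -0.1291  1.4189]
[ 1.3528  1.8971 -1.3234  2.2139  2.641   0.3229 -2.2619] (np.float64(0.013253929310684507), (5, array([ 0.516, -0.125,  0.039])))
```

View pics/side_u.png

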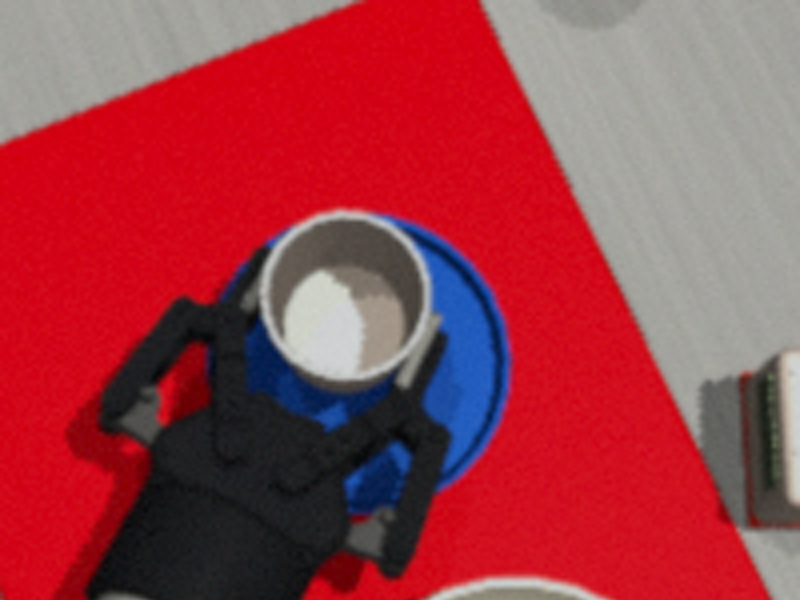

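View pics/top_u.png

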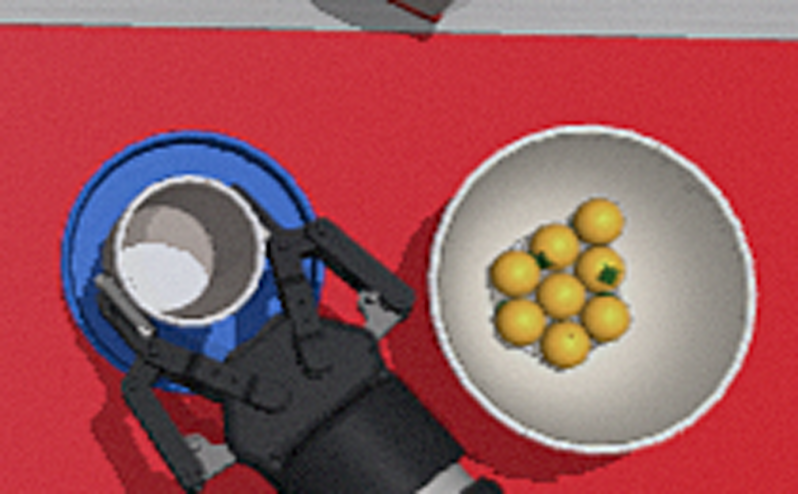

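```bash
python3 - <<'E'
from plan import *
from h import *
np.set_printoptions(precision=4,suppress=True)
print("rim",tri([336.3,295],[370,245.8]),"tray",TRAY)
p=np.array(get_position());f0=np.array(get_ft_force());z=p[2]
while z>.052:
    z-=.002; servo_line([p[0],p[1],z],None,velocity=.03); f=np.array(get_ft_force())-f0
    print(round(z,4),round(get_t(),2),get_position(),f)
    if f[2]>6: break
wait(.2)
z+=.001; servo_line([p[0],p[1],z],None,velocity=.03)
release();wait(.3)
print(get_t(),get_opening(),get_ft_force()-f0)
cv2.imwrite("pics/wrist_o.png",capture("wrist"));cv2.imwrite("pics/side_o.png",capture("side"))
E
```

```text
rim (array([ 0.5341, -0.0565,  0.1016]), np.float64(0.001477052584095314)) tray [ 0.5363 -0.068   0.012 ]
0.0668 38.06 [ 0.541  -0.0484  0.0674] [ 1.1018  0.1276 -0.6986]
0.0648 38.31 [ 0.5409 -0.0487  0.0647] [-0.1119 -0.1698 -0.5115]
0.0628 38.56 [ 0.5408 -0.0487  0.0626] [ 0.0809  0.4227 -0.1356]
0.0608 38.81 [ 0.5409 -0.0486  0.0609] [ 0.2891 -0.3396 -0.2014]
0.0588 39.06 [ 0.541  -0.0484  0.0607] [0.113  0.2676 5.6079]
0.0568 39.31 [ 0.5411 -0.0482  0.0606] [ 0.5184 -0.4518  9.3208]
40.425 0.08548475993299798 [ 0.2238 -0.0952 -0.0426]
```

View pics/wrist_o.png

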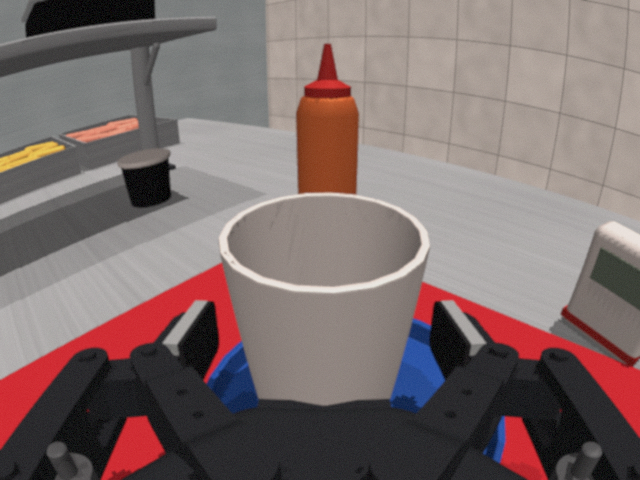

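View pics/side_o.png

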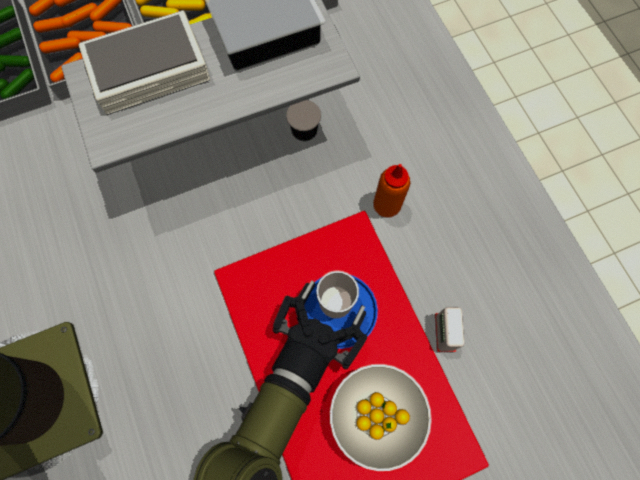

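The gripper is open and the cup stands upright in the tray, centred between the pads. Retreating straight back.

```bash
python3 - <<'E'
from plan import *
from h import *
np.set_printoptions(precision=4,suppress=True)
p=np.array(get_position());M=R.from_quat(get_ee_rot()).as_matrix();q=np.array(get_joints())
a=M[:,2];ok=True
for s in (.03,.06,.09,.11):
    q2=ik(p-a*s+[0,0,.1*s],M,q,reg=3e-3)
    if q2 is None: print("none",s);break
    q=q2;print(s,clear(q,True),fkall(q)[0][:3,3])
s=.11
for s in (.11,.09,.07):
    try: servo_line((p-a*s+[0,0,.1*s]).tolist(),None,velocity=.08);break
    except Unreachable as e: print("unreach",s)
print(get_t(),get_position(),get_joints(),get_ft_force())
E
```

```text
0.03 (np.float64(0.022160329331920525), (1, array([ 0.444, -0.185,  0.057]))) [ 0.5186 -0.0674  0.0681]
0.06 (np.float64(0.02171016725511371), (1, array([ 0.447, -0.183,  0.06 ]))) [ 0.4963 -0.0861  0.0783]
0.09 (np.float64(0.021385398169229214), (1, array([ 0.45 , -0.181,  0.062]))) [ 0.474  -0.1048  0.0886]
0.11 (np.float64(0.024653230464280237), (1, array([ 0.435, -0.193,  0.068]))) [ 0.4591 -0.1173  0.0954]
42.0917 [ 0.4593 -0.117   0.0953] [ 1.5625  1.7373 -1.207   2.2652  2.5979  0.1017 -2.2465] [ 1.2496  0.6758 -1.0395]
```

```bash
python3 - <<'E'
from plan import *
from h import *
np.set_printoptions(precision=4,suppress=True)
p=np.array(get_position())
for dp in ([-.03,-.02,.12],[0,0,.12],[0,0,.08],[0,0,.05]):
    try: servo_line((p+dp).tolist(),None,velocity=.1);break
    except Unreachable: print("unreach",dp)
print(get_t(),get_position())
for n in("side","top"):
    s=capture(n);cv2.imwrite(f"pics/{n}_f.png",s)
    for t in("cup","bowl","sauce","tub","timer","tray"):
        r=find_in(n,t);print(n,t,[(np.round(np.array(d["at"])*[640,480],1).tolist(),round(d["confidence"],2)) for d in r[:1]])
s=cv2.imread("pics/side_f.png");cv2.imwrite("pics/side_f2.png",cv2.resize(s[240:480,260:480],None,fx=2.5,fy=2.5,interpolation=cv2.INTER_CUBIC))
s=cv2.imread("pics/top_f.png");cv2.imwrite("pics/top_f2.png",cv2.resize(s[190:310,320:530],None,fx=3.8,fy=3.8,interpolation=cv2.INTER_CUBIC))
print(get_t())
E
```

```text
43.4917 [ 0.4293 -0.1369  0.215 ]
side cup [([338.4, 292.8], 0.85)]
side bowl [([386.1, 415.7], 0.63)]
side sauce [([392.0, 187.1], 0.69)]
side tub []
side timer [([446.7, 330.9], 0.93)]
side tray [([339.9, 317.2], 0.68)]
top cup [([365.8, 244.3], 0.77)]
top bowl [([481.8, 257.7], 0.68)]
top sauce [([289.7, 154.5], 0.92)]
top tub []
top timer [([428.4, 166.0], 0.75)]
top tray [([383.0, 256.9], 0.9)]
44.1917
```

View pics/side_f2.png

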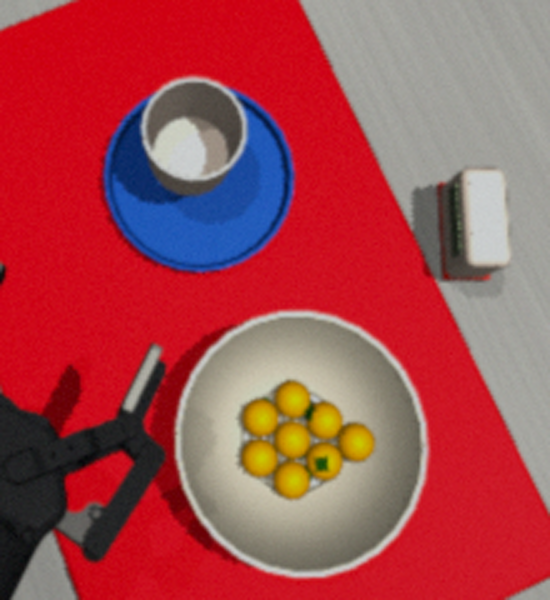

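View pics/top_f2.png

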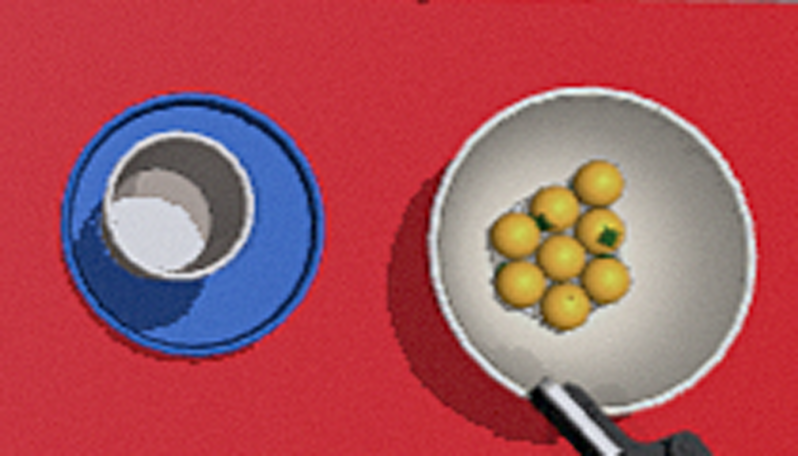

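```bash
python3 - <<'E'
from kin import *
from h import *
np.set_printoptions(precision=4,suppress=True)
print("rim",tri([338,292.6],[367.1,243.9]),"tray",TRAY)
bs=(302/2.5+260,445/2.5+240); bt=(592/3.8+320,251/3.8+190)
print("bowl",tri(bs,bt),"was .5193 -.2524")
# base expected: project base circle at floor
for n in("side","top"):
    ci=camera_info(n)
c=tri([338,292.6],[367.1,243.9])[0]
print("side base bottom px",proj("side",[c[0],c[1],.016]),"top",proj("top",[c[0],c[1],.016]))
E
```

```text
rim (array([ 0.5385, -0.0525,  0.0941]), np.float64(0.0024560716788331505)) tray [ 0.5363 -0.068   0.012 ]
bowl (array([ 0.5235, -0.2531,  0.064 ]), np.float64(0.003239442797744345)) was .5193 -.2524
side base bottom px [335.7038 302.6974] top [361.5934 247.5034]
```

```bash
python3 -c "
from rig import *
print(get_t(),get_ft_force());close_job()"
```

```text
44.1917 [-0.57133708 -1.16627574  0.01488595]
the job is handed in; nothing more can be done
```

The cup came out from under the shelf, all eight tomatoes went into the bowl, and the empty cup now stands upright in the blue tray. I handed the job in at 44.2 s of the 59 s allowed.

**What I did**
- **Pick-up:** I gripped the cup from the front, lifted it 25 mm and drew it straight out. Rough planned clearance to the shelf was about 28 mm or more, and the wrist force showed no bump.
- **Pour:** I tipped it to about 122° with the mouth planned about 14 cm above the counter, which is 7 cm above the bowl's rim.

**What went wrong**
- **Cup turned in the grip:** between the pour and the tray, the cup pivoted about 40–48° in the fingers. Around the same time the bowl moved about 4 mm, so the cup probably touched it as I righted it.
- **How I fixed it:** I laid the cup on the red board and pressed it with up to about 40 N, which turned most of the tilt back. The last 11–17° I took out by pitching the tool up before setting the cup down.

**Last checks**
- **Tomatoes:** eight counted in the bowl in both the side and top views.
- **Bowl:** upright, about 4 mm from where it started.
- **Cup:** about 16 mm from the tray's centre (36 mm allowed). It looks upright, with its floor where the calibration predicts. The rim measured 94 mm high against an expected 100 mm, which I put down to pixel error.
- **Other items:** the bottle and timer show no visible shift. The detector missed the tub in the last pictures; an earlier picture after the release showed it in place.
- **Gripper:** clear of everything, with the wrist force near zero.

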